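# Clamp a circuit module in the inclined soldering fixture

## Robot

A 6-joint arm with a two-finger parallel gripper is mounted at the origin on the work surface. World frame = base frame: x ahead of the robot, y to its left, z up, the work surface at z = 0. Lengths are in m, angles in rad, forces in N, time in s.
With the tool pointing down it reaches from about 0.35 to 0.775 m from the base axis. Payload 5.5 kg.
Tool frame: the origin (TCP) lies at the very end of the fingers, on their centre line; the grasp point (between the pads) lies 19 mm behind it; z points along the fingers, y is the direction in which the jaws open and shut (so a half turn about z gives the same grasp; the last joint's range is limited). The gripper opens to 85 mm and grips with 20 to 120 N. Pads are 22 mm wide; open, the fingers measure 114 mm over their backs; the gripper's body (76 mm by 85 mm) begins 54 mm behind the grasp point. The pads swing forward as they close: fully open they stand 13 mm farther back than shut.
Start: joints at [1.192, 0.313, 0.046, 1.304, 0, 1.431], TCP at [0.136, 0.559, 0.231] pointing down, gripper open.
Joint ranges: [-2.76, 2.76], [-0.86, 1.69], [-1.03, 1.26], [-2.2, 2.34], [-1.47, 1.5], [-3.14, 3.14]. Speed limits (rad/s): [2.57, 2.57, 3.14, 3.14, 3.14, 3.14].

## Interface

Orientations are given as a unit quaternion [w, x, y, z].
In Python, from workcell import get_state, imaging, env, spotter gives the robot as it stands.
- The arm moves only by the tool play_rows, never from a script. Its argument "moves" is a list of rows, each an object with "claw": the finger opening in cm, from 0 to 8.54; "delta_pos": the shift along the tool's x, y, z in cm, a list of three; "twist": the turn about the tool's z in degrees. A call has 1 to 12 rows; each row is the pose to reach, as a shift and turn from the pose commanded when the call began, along the tool's axes at that moment; what a row does not reach only later rows make up. A row lasts 1/8 s, in which the tool goes at most 62.5 mm and 10.7 degrees, less where a joint would pass 70% of its speed; a pose out of reach is approached as far as the arm can. A call with a gripper value outside its range is refused whole. The fingers move at their own pace and stop on an object; "force" is the grip in N (left out, the last holds). Time passes only in rows, so rows that repeat a pose let the fingers close. It gives the time, the measured TCP pose, the force and the opening at its end, in the units of the state.
- get_state(): the state, without advancing time (a new reading comes with each control period).
- imaging.read_camera(name): name is "side" or "top" or "wrist"; returns the picture (480x640x3 uint8, red, green, blue); there is no depth.
- imaging.camera_info(name): a dict with "fx", "fy", "cx", "cy" (pixels), "world_to_cam" (4x4, takes a point from world to camera coordinates). Camera axes: x right, y down, z forward; pixel columns grow to the right and rows downward; lengths in m; the calibration is good to about 2 mm. A picture is of the moment at which its call begins: read the wrist's pose just before it. camera_info takes no time and is no camera call; for the wrist camera it gives the pose at the moment of the call.
- env.hand_in(): hands the job in, once; it reports no verdict.
Trained networks look in the newest picture that a camera, given by its name, has taken for a name from the list of things; names that differ only in an ending like _2 or _b are one class to them, and where a whole thing is asked for, a point or a joint stands for the part that bears it (a point fixed in the world has none). Each returns a list of dicts, best first, with "conf" (0 to 1); they miss things now and then, are a little off and sometimes report something else, mostly with a low value. They report only what shows in the picture. A call takes as long as a camera call.
- spotter.spot_in(camera, query): "extent" ([left, top, right, bottom] in pixels, round what is visible of it).
The state is a dict: "clock": time; "joint_pos": joint angles; "qvel": joint speeds; "tau": joint torques, N m; "tcp_pos": TCP position; "orientation": TCP orientation; "wrist_force": force on the tool from outside, world axes, zero at the start; "ft_torque": the same for the moment, N m; "finger_gap": finger opening in m.
Only numpy, scipy, OpenCV 4.12 (cv2) and the standard library are available. Lean on these libraries where they do the work, as an engineer would, in place of code of your own. Each camera call takes 0.05 s, during which the arm holds its last target. There are 200 camera calls.

## Task

Load the circuit module for soldering: pull the spring knob on the fixture's cover, slide the cover fully open and let the knob drop into its second hole. Then take the taller plate (the one with the circuit board on it) out of the black rack and push it fully home, centred, between the fixture's leaning jaws, board side towards the sprung jaw, letting go only once that jaw has snapped into the module's groove. Leave the cover open and the other things where they are.

Things in the scene. Friction and masses are not known exactly. Their poses are not given: they have to be found in the camera images.
- fixture: fixed aluminium soldering fixture, 225 mm long, with jaws leaning 30 degrees from vertical towards the robot. Origin on the table under the jaw mouth; its x points away from the robot, z up. The rest is given in the frame of nest. Fixed jaw: 64 mm long (y), face at x -6 mm, bevelled at the mouth (up to z -15 mm). The rails of the cover reach up to z -15 mm
- nest (a point): where the module's centre is when clamped fully home, 113 mm above the table. z: up out of the jaws and back towards the robot, 30 degrees from vertical (the module goes in along -z); y: level, along the jaws; x: away from the robot and 30 degrees upward, out of the module's face. Jaw mouth at z -21 mm, slot floor at z -65 mm (all of it covered at first)
- jaw (a joint): opening of the sprung jaw, m, along +x of nest. The jaw is 50 mm long, slopes from x +9 mm at the mouth to a nose at z -39 mm. 0 = empty, shut by a 4 N spring (+0.35 N per mm); 0.007 on the full thickness of the module; about 0.002 once its nose has closed in the module's groove. Pushing the module past it takes 12 to 18 N
- cover (a joint): position of the flat grey sliding cover (98 x 88 x 4 mm) over the jaw mouth, m. 0 = closed and locked; it slides along -y of nest to its stop at 0.096 = fully open. It takes 1 to 2 N to slide
- plunger (a joint): lift of the cover's spring index plunger, m, along +z of nest. 0 = pin down in a hole of the rail (locked), 0.013 = fully pulled. The pin is clear from 0.008 up; the spring pulls it down with 4 to 7 N. Let go at either end of the cover's travel it drops into a hole; in between it rides on the rail
- knob_grip (a point): middle of the plunger's black cylindrical knob, 24 mm in diameter, 30 mm long along z, standing on the cover near its edge on the robot's side; axes as nest (z = pull direction). The knob's underside is 12 mm above the cover plate, with only an 18 mm wide collar, 8 mm high, and a stem below it. Moves with cover and plunger
- module_center (a point): centre of the circuit module, an aluminium plate 12 mm thick (x), 70 wide (y), 130 tall (z), 0.3 kg, upright in the rack. Its +x face carries a green board with chips (5 mm proud, z -13 to +23 mm); the top 42 mm are bare: pinch there across x. Jaw groove across the +x face: 5 mm deep, z -46 to -32 mm. Lower edge at z -65 mm, bevelled 2 mm. Clamped, its axes match nest
- rack: fixed black rack, 130 x 90 mm, 32 mm high, origin at its underside. Two slots 14 mm wide, open at the top and ends, floors 8 mm above the table, at x -32 and +32 mm of the rack; the module stands in one of them, the plain plate in the other
- blank_center (a point): centre of a plain aluminium plate, 12 x 70 mm, 85 mm tall, without a board, upright in the rack's other slot; leave alone
- spool: a wire spool, 60 mm in diameter, 42 mm high, origin at its underside; leave alone
- bottle: a small white bottle, 44 mm in diameter, 100 mm high, origin at its underside; leave alone
- driver: a screwdriver, 170 mm long, lying on the bench; leave alone

How it is judged:
By the outcome, as a careful person would: the job done as asked, in the order asked, and still so for the second after the job is handed in, with the robot touching nothing.
It also fails if it takes over 54 s, if anything falls off the work surface, if the arm or the gripper's body presses on something with over 40 N, if the wrist force passes 120 N, or if a joint passes its speed limit or range.

## Working session

There is one attempt and no reset: what is moved stays moved. The work goes in short steps, Python scripts to look and compute and a tool call to move; the robot and the scene stay as the last step left them, time stands still between calls to the robot, and variables do not carry over. Pictures are saved under pics/ and viewed, about 8 in all and at most 12, crops included, and the job is handed in when it is done.

Besides the shell and the picture viewer there is one more tool, called as name(argument=value, ...), one argument or row to a line, values as JSON. play_rows: Moves the arm, as the interface text tells. Its arguments: {"type":"object","properties":{"moves":{"type":"array"},"force":{"type":"number"}},"required":["moves"]}

```bash
ls; mkdir -p pics; python3 - <<'E'
from workcell import get_state, imaging, env, spotter
import cv2,numpy as np
s=get_state();print({k:np.round(v,3).tolist() for k,v in s.items()})
for c in("side","top"):
    im=imaging.read_camera(c);cv2.imwrite(f"pics/{c}0.png",im[:,:,::-1])
    i=imaging.camera_info(c);print(c,i["fx"],i["fy"],i["cx"],i["cy"],np.round(i["world_to_cam"],4).tolist())
    for q in("fixture","cover","knob_grip","module_center","rack","blank_center","spool","bottle","driver"):
        print(q,[(np.round(d["extent"]).tolist(),round(d["conf"],2)) for d in spotter.spot_in(c,q)][:2])
E
```

```text
pics
{'clock': 0.0, 'joint_pos': [1.192, 0.314, 0.045, 1.304, 0.0, 1.431], 'qvel': [0.001, 0.0, 0.002, -0.0, -0.001, -0.001], 'tau': [0.0, -48.063, 29.853, 0.019, -0.0, -0.0], 'tcp_pos': [0.136, 0.558, 0.23], 'orientation': [-0.0, 0.119, 0.993, -0.001], 'wrist_force': [0.47, 0.124, -0.014], 'ft_torque': [0.044, 0.008, 0.059], 'finger_gap': 0.085}
side 463.225556483499 463.225556483499 319.08154094068027 237.8872410052056 [[0.9122, -0.4094, -0.0143, -0.4746], [-0.2831, -0.605, -0.7442, 0.2268], [0.2961, 0.6829, -0.6678, 1.0106], [0.0, 0.0, 0.0, 1.0]]
fixture [([337.0, 211.0, 439.0, 325.0], 0.85)]
cover [([349.0, 213.0, 403.0, 262.0], 0.61)]
knob_grip [([352.0, 238.0, 371.0, 251.0], 0.45)]
module_center [([296.0, 180.0, 304.0, 240.0], 0.66), ([354.0, 235.0, 365.0, 248.0], 0.5)]
rack [([266.0, 211.0, 316.0, 244.0], 0.57)]
blank_center [([273.0, 200.0, 278.0, 237.0], 0.77)]
spool [([279.0, 292.0, 309.0, 323.0], 0.94)]
bottle [([320.0, 155.0, 336.0, 188.0], 0.6), ([263.0, 210.0, 314.0, 245.0], 0.36)]
driver [([294.0, 372.0, 329.0, 458.0], 0.65)]
top 467.74762107266685 467.74762107266685 310.60973203155163 237.85228810509435 [[-0.0034, -0.9999, -0.0122, -0.0171], [-0.9947, 0.0046, -0.1028, 0.5152], [0.1028, 0.0118, -0.9946, 0.9458], [0.0, 0.0, 0.0, 1.0]]
fixture [([293.0, 130.0, 410.0, 218.0], 0.97)]
cover [([308.0, 145.0, 352.0, 198.0], 0.69)]
knob_grip [([324.0, 184.0, 341.0, 201.0], 0.63)]
module_center [([134.0, 138.0, 167.0, 170.0], 0.48), ([305.0, 143.0, 352.0, 199.0], 0.32)]
rack [([191.0, 211.0, 253.0, 283.0], 0.66)]
blank_center [([191.0, 254.0, 233.0, 266.0], 0.59)]
spool [([340.0, 275.0, 368.0, 306.0], 0.6)]
bottle [([135.0, 137.0, 166.0, 169.0], 0.77)]
driver [([439.0, 290.0, 506.0, 349.0], 0.66)]
```

View pics/side0.png

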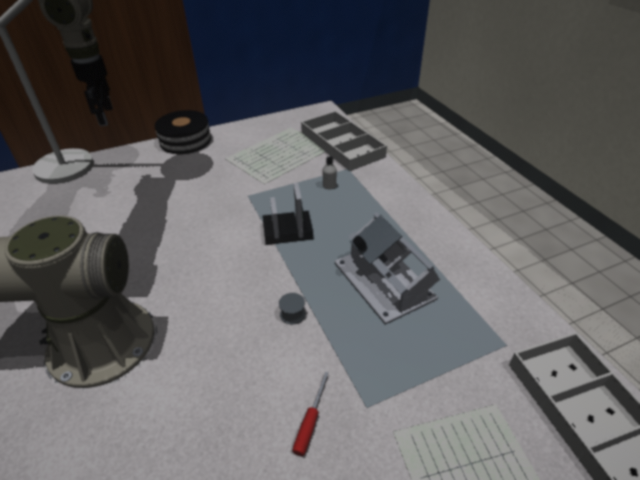

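View pics/top0.png

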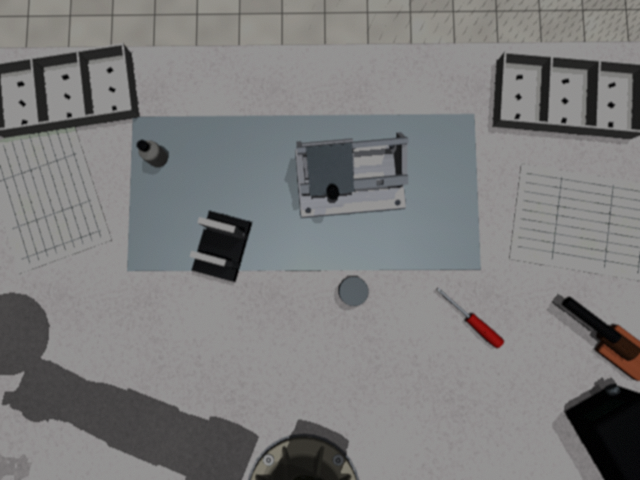

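```bash
cat >h.py <<'E'
import numpy as np,cv2
from scipy.spatial.transform import Rotation as R
from workcell import get_state, imaging, env, spotter
def tri(obs):
    A=[];b=[]
    for c,u,v in obs:
        i=imaging.camera_info(c) if isinstance(c,str) else c
        M=np.array(i["world_to_cam"]);d=np.array([(u-i["cx"])/i["fx"],(v-i["cy"])/i["fy"],1.]);d/=np.linalg.norm(d)
        d=M[:3,:3].T@d;o=-M[:3,:3].T@M[:3,3];P=np.eye(3)-np.outer(d,d);A.append(P);b.append(P@o)
    A=np.vstack(A);b=np.hstack(b);x=np.linalg.lstsq(A,b,rcond=None)[0]
    return x,np.linalg.norm(A@x-b)
def onz(c,u,v,z):
    i=imaging.camera_info(c) if isinstance(c,str) else c
    M=np.array(i["world_to_cam"]);d=M[:3,:3].T@np.array([(u-i["cx"])/i["fx"],(v-i["cy"])/i["fy"],1.]);o=-M[:3,:3].T@M[:3,3]
    return o+d*(z-o[2])/d[2]
def proj(c,p):
    i=imaging.camera_info(c) if isinstance(c,str) else c
    M=np.array(i["world_to_cam"]);q=M[:3,:3]@np.asarray(p)+M[:3,3];return np.array([i["fx"]*q[0]/q[2]+i["cx"],i["fy"]*q[1]/q[2]+i["cy"]])
def toolR():
    w,x,y,z=get_state()["orientation"];return R.from_quat([x,y,z,w]).as_matrix()
def delta(target,tcp=None):
    "world target -> cm in tool axes"
    s=get_state();return np.round(toolR().T@(np.asarray(target)-(s["tcp_pos"] if tcp is None else tcp))*100,2)
E
python3 - <<'E'
from h import *
print("knob",tri([("top",332.5,192.5),("side",361.5,244.5)]))
# fixture screws, z~.008
a,b=onz("top",308,211,.008),onz("top",403,207,.008);print(a,b,np.degrees(np.arctan2(*(a-b)[[0,1]])))
print("rackcorners",[onz("top",*p,.032).round(3).tolist() for p in((213,211),(251,220),(236,282),(192,272))])
print("module top",onz("top",219,227,.138),onz("top",203,221,.138),onz("top",236,233,.138))
print("toolR",toolR().round(3).tolist())
i=imaging.camera_info("wrist");M=i["world_to_cam"];print("wristcam",-M[:3,:3].T@M[:3,3],M[2,:3],M[0,:3],i["fx"])
for z in (.27,.32):
  T=np.array([.52,-.04,z]);print(delta(T))
E
```

```text
knob (array([ 0.59739059, -0.06365763,  0.10772683]), np.float64(0.0047327029972537606))
[ 0.57459885 -0.01360488  0.008     ] [ 0.58212486 -0.21577092  0.008     ] -2.1319582943486175
rackcorners [[0.572, 0.184, 0.032], [0.552, 0.104, 0.032], [0.424, 0.134, 0.032], [0.445, 0.225, 0.032]]
module top [0.52454755 0.14869189 0.138     ] [0.53588573 0.17856666 0.138     ] [0.51324024 0.11707356 0.138     ]
toolR [[-0.972, 0.237, 0.0], [0.237, 0.972, 0.0], [-0.0, 0.0, -1.0]]
wristcam [0.05592788 0.57812585 0.37511239] [ 0.31183116 -0.07462966 -0.94720206] [0.2367859  0.97156084 0.00140411] 418.8235372400401
[-51.47 -49.09  -3.87]
[-51.47 -49.09  -8.87]
```

```bash
python3 - <<'E'
from h import *
print(delta([.50,.15,.27]))
E
```

```text
[-45.03 -31.1   -3.87]
```

play_rows(
  moves=[
    {"claw": 8.5,"delta_pos": [-45,-31,-4],"twist": 0},
    {"claw": 8.5,"delta_pos": [-45,-31,-4],"twist": 0},
    {"claw": 8.5,"delta_pos": [-45,-31,-4],"twist": 0},
    {"claw": 8.5,"delta_pos": [-45,-31,-4],"twist": 0},
    {"claw": 8.5,"delta_pos": [-45,-31,-4],"twist": 0},
    {"claw": 8.5,"delta_pos": [-45,-31,-4],"twist": 0},
    {"claw": 8.5,"delta_pos": [-45,-31,-4],"twist": 0},
    {"claw": 8.5,"delta_pos": [-45,-31,-4],"twist": 0},
    {"claw": 8.5,"delta_pos": [-45,-31,-4],"twist": 0},
    {"claw": 8.5,"delta_pos": [-45,-31,-4],"twist": 0},
    {"claw": 8.5,"delta_pos": [-45,-31,-4],"twist": 0},
    {"claw": 8.5,"delta_pos": [-45,-31,-4],"twist": 0},
  ],
)

```text
clock: 2.5
tcp_pos: [0.499, 0.1521, 0.2713]
orientation: [-0.0, 0.118, 0.993, 0.0]
wrist_force: [0.3, -0.2, 0.4]
finger_gap: 0.0849
```

```bash
cat >look.py <<'E'
import sys,pickle
from h import *
n=sys.argv[1];qs=sys.argv[2:]
s=get_state();i=imaging.camera_info("wrist");im=imaging.read_camera("wrist")
cv2.imwrite(f"pics/{n}.png",im[:,:,::-1]);pickle.dump(i,open(f"pics/{n}.pkl","wb"))
print(s["clock"],s["tcp_pos"].round(4) if hasattr(s["tcp_pos"],"round") else s["tcp_pos"],np.round(s["joint_pos"],3),toolR().round(3).tolist())
for q in qs: print(q,[(np.round(d["extent"]).tolist(),round(d["conf"],2)) for d in spotter.spot_in("wrist",q)][:2])
E
python3 look.py w1 rack module_center blank_center
python3 -c "
from h import *
print(delta([.585,-.062,.24]))"
```

```text
2.5 [0.499  0.1521 0.2713] [ 0.142  0.201 -0.005  1.365  0.     0.379] [[-0.972, 0.235, -0.0], [0.235, 0.972, 0.0], [0.0, 0.0, -1.0]]
rack []
module_center [([279.0, 219.0, 376.0, 281.0], 0.92)]
blank_center [([296.0, 150.0, 389.0, 179.0], 0.73)]
[-13.35 -18.79   3.15]
```

View pics/w1.png

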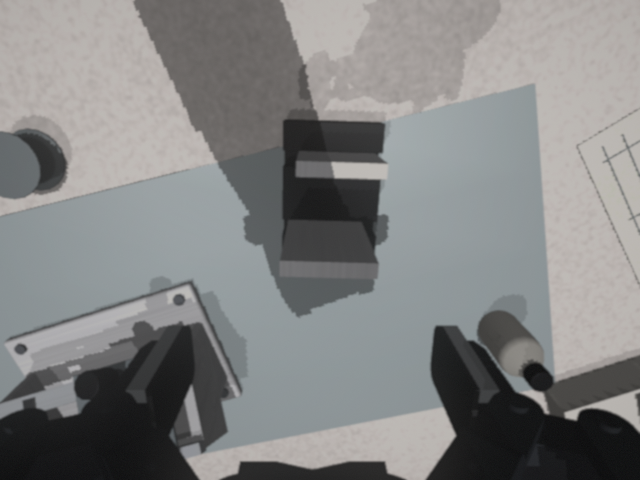

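play_rows(
  moves=[
    {"claw": 8.5,"delta_pos": [-13.4,-18.8,3.1],"twist": -15.8},
    {"claw": 8.5,"delta_pos": [-13.4,-18.8,3.1],"twist": -15.8},
    {"claw": 8.5,"delta_pos": [-13.4,-18.8,3.1],"twist": -15.8},
    {"claw": 8.5,"delta_pos": [-13.4,-18.8,3.1],"twist": -15.8},
    {"claw": 8.5,"delta_pos": [-13.4,-18.8,3.1],"twist": -15.8},
    {"claw": 8.5,"delta_pos": [-13.4,-18.8,3.1],"twist": -15.8},
  ],
)

```text
clock: 3.45
tcp_pos: [0.5853, -0.0627, 0.2402]
orientation: [-0.0, -0.019, 1.0, 0.0]
wrist_force: [0.5, 0.8, -0.0]
finger_gap: 0.0853
```

```bash
python3 look.py w2 knob_grip cover fixture
python3 - <<'E'
from h import *
import pickle
i=pickle.load(open("pics/w1.pkl","rb"))
for p in((280,262),(378,263),(378,277),(280,277)):print(onz(i,*p,.138).round(4))
E
```

```text
3.45 [ 0.5853 -0.0627  0.2402] [-2.430e-01  3.390e-01  1.040e-01  1.336e+00  1.000e-03 -2.800e-01] [[-0.999, -0.038, -0.0], [-0.038, 0.999, 0.0], [0.0, 0.0, -1.0]]
knob_grip [([300.0, 225.0, 334.0, 266.0], 0.78)]
cover [([258.0, 228.0, 384.0, 374.0], 0.93)]
fixture [([111.0, 174.0, 406.0, 379.0], 0.82)]
[0.5173 0.1245 0.138 ]
[0.5344 0.1919 0.138 ]
[0.545  0.1898 0.138 ]
[0.5285 0.1215 0.138 ]
```

View pics/w2.png

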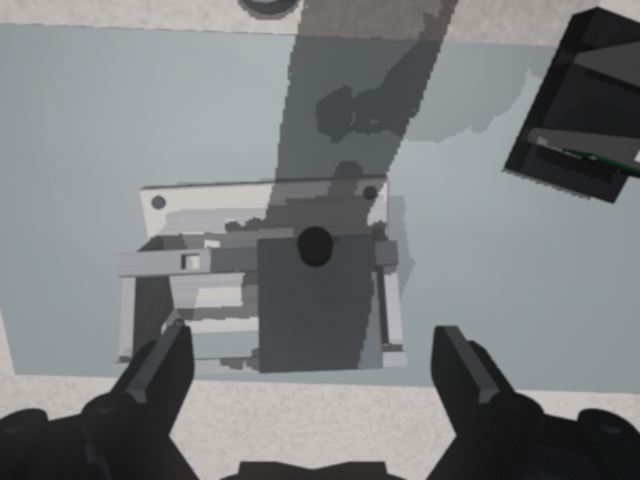

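```bash
python3 - <<'E'
from h import *
import pickle
i=pickle.load(open("pics/w2.pkl","rb"))
M=i["world_to_cam"];print(-M[:3,:3].T@M[:3,3],M[2,:3])
print(tri([(i,316,246),("top",332.5,192.5)]),tri([(i,316,246),("side",361.5,244.5)]),tri([(i,316,246),("top",332.5,192.5),("side",361.5,244.5)]))
for a,b,z in(((158,202),(370,192),.01),((142,188),(386,177),.012),((120,253),(397,241),.08)):
  p,q=onz(i,*a,z),onz(i,*b,z);d=q-p;print(p.round(4),q.round(4),(p+q)/2,np.degrees(np.arctan2(-d[0],d[1])),np.linalg.norm(d))
# model check: knob rel nest for candidate; cover centre
for p in((258,240),(380,235),(382,367),(260,372)):print([onz(i,*p,z).round(4).tolist() for z in(.08,.125)])
E
```

```text
[ 0.50302234 -0.0659196   0.3839969 ] [ 0.31999952  0.0133531  -0.9473236 ]
(array([ 0.58824459, -0.06073771,  0.13526287]), np.float64(0.0012235693155741238)) (array([ 0.60122058, -0.05962056,  0.10271669]), np.float64(0.0030802950346548942)) (array([ 0.59802769, -0.06162085,  0.10587574]), np.float64(0.005726173437879648))
[ 0.5935 -0.2024  0.01  ] [ 0.5773 -0.0102  0.01  ] [ 0.58537904 -0.10630795  0.01      ] 4.8284623030511815 0.19292427465042744
[ 0.5807 -0.215   0.012 ] [0.5629 0.0026 0.012 ] [ 0.57177798 -0.1061685   0.012     ] 4.681755799618192 0.21835027837274118
[ 0.6179 -0.2094  0.08  ] [0.6004 0.0031 0.08  ] [ 0.60916798 -0.10314915  0.08      ] 4.694397445761647 0.21317034918531577
[[0.6035, -0.1031, 0.08], [0.5886, -0.0976, 0.125]]
[[0.5961, -0.0103, 0.08], [0.5823, -0.0186, 0.125]]
[[0.7134, 0.0018, 0.08], [0.6822, -0.0082, 0.125]]
[[0.7221, -0.1019, 0.08], [0.6896, -0.0966, 0.125]]
```

play_rows(
  moves=[
    {"claw": 8.5,"delta_pos": [6,0,7],"twist": -2.5},
    {"claw": 8.5,"delta_pos": [6,0,7],"twist": -2.5},
    {"claw": 8.5,"delta_pos": [6,0,7],"twist": -2.5},
    {"claw": 5.5,"delta_pos": [6,0,7],"twist": -2.5},
  ],
)

```text
clock: 4.15
tcp_pos: [0.5274, -0.0653, 0.172]
orientation: [0.002, -0.041, 0.999, -0.0]
wrist_force: [0.6, 0.4, -0.7]
finger_gap: 0.0692
```

```bash
python3 look.py w3 knob_grip cover
python3 - <<'E'
from h import *
import pickle
I=[]
for n,(u,v) in(("w2",(316,246)),("w3",(316,246))):
  im=cv2.imread(f"pics/{n}.png");i=pickle.load(open(f"pics/{n}.pkl","rb"))
  g=cv2.cvtColor(im,cv2.COLOR_BGR2GRAY);m=(g<32).astype(np.uint8)
  N,l,st,c=cv2.connectedComponentsWithStats(m)
  for k in range(1,N):
    if 100<st[k][4]<9000:print(n,st[k],c[k].round(1))
E
```

```text
4.15 [ 0.5274 -0.0653  0.172 ] [-0.274  0.252 -0.184  1.131  0.    -0.356] [[-0.997, -0.081, 0.004], [-0.081, 0.997, -0.001], [-0.004, -0.001, -1.0]]
knob_grip [([291.0, 357.0, 332.0, 405.0], 0.57)]
cover [([243.0, 354.0, 383.0, 470.0], 0.69)]
w2 [ 507    9  133  162 8408] [587.4  84.4]
w2 [ 535  147  105   55 2389] [588.8 172.3]
w2 [301 235  31  31 412] [318.1 251.8]
w2 [  92  421   68   59 2385] [126.  454.3]
w2 [   0  438  108   42 3394] [ 47.7 462.4]
w3 [295 360  33  12 148] [312.1 364.7]
w3 [282 466  79  14 589] [322.  474.9]
```

View pics/w3.png

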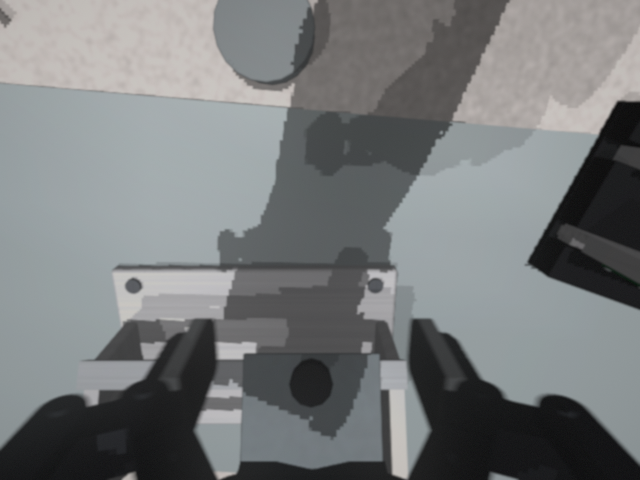

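```bash
python3 - <<'E'
from h import *
import pickle
a,b=[pickle.load(open(f"pics/{n}.pkl","rb")) for n in("w2","w3")]
print("knobtop",tri([(a,315.5,245),(b,310.5,381)]))
print("covernear",tri([(a,258,240),(b,245,353)]),tri([(a,380,235),(b,380,353)]))
print("rail near top",tri([(a,120,253),(b,81,362)]),tri([(a,397,241),(b,405,362)]))
M=a["world_to_cam"];
for i,u in((a,34),(b,41)):
  M=i["world_to_cam"];dep=i["fx"]*.024/u;print("depth",dep)
  p=[316,246] if i is a else [310.5,381]
  d=np.array([(p[0]-i["cx"])/i["fx"],(p[1]-i["cy"])/i["fy"],1])*dep;print(M[:3,:3].T@(d-M[:3,3]))
E
```

```text
knobtop (array([ 0.59329274, -0.06035032,  0.11743666]), np.float64(0.0006574687549057732))
covernear (array([ 0.60374283, -0.10313205,  0.07923402]), np.float64(2.046059671962201e-05)) (array([ 0.59695567, -0.01243343,  0.07830661]), np.float64(0.003403672582076352))
rail near top (array([ 0.61677272, -0.20832693,  0.0828369 ]), np.float64(0.0003880031578390563)) (array([0.59974811, 0.00186338, 0.08256771]), np.float64(0.0009016493585893172))
depth 0.29564014393414595
[ 0.59845071 -0.05920648  0.10424722]
depth 0.24516499740880396
[ 0.59934118 -0.06036244  0.10942631]
```

```bash
python3 - <<'E'
from h import *
s=get_state();print(s["clock"],s["tcp_pos"],s["finger_gap"]);print(delta([.597,-.060,.135]),delta([.597,-.060,.093]))
E
```

```text
4.3 [ 0.52767176 -0.06568497  0.1718174 ] 0.054968720462928986
[-6.94  0.01  3.7 ] [-6.93  0.01  7.9 ]
```

play_rows(
  force=40,
  moves=[
    {"claw": 5.5,"delta_pos": [-6.9,0,2.5],"twist": 0},
    {"claw": 5.5,"delta_pos": [-6.9,0,2.5],"twist": 0},
    {"claw": 5.5,"delta_pos": [-6.9,0,5.5],"twist": 0},
    {"claw": 5.5,"delta_pos": [-6.9,0,7.9],"twist": 0},
    {"claw": 5.5,"delta_pos": [-6.9,0,7.9],"twist": 0},
    {"claw": 1.5,"delta_pos": [-6.9,0,7.9],"twist": 0},
    {"claw": 1.5,"delta_pos": [-6.9,0,7.9],"twist": 0},
    {"claw": 1.5,"delta_pos": [-6.9,0,7.9],"twist": 0},
    {"claw": 1.5,"delta_pos": [-6.9,0,7.9],"twist": 0},
  ],
)

```text
clock: 5.42
tcp_pos: [0.5956, -0.0605, 0.0931]
orientation: [0.002, -0.04, 0.999, -0.001]
wrist_force: [-1.0, -1.6, 6.1]
finger_gap: 0.023
```

```bash
python3 look.py w4
```

```text
5.425 [ 0.5956 -0.0605  0.0931] [-0.235  0.429 -0.133  1.006 -0.    -0.315] [[-0.997, -0.08, 0.003], [-0.08, 0.997, -0.001], [-0.003, -0.001, -1.0]]
```

View pics/w4.png

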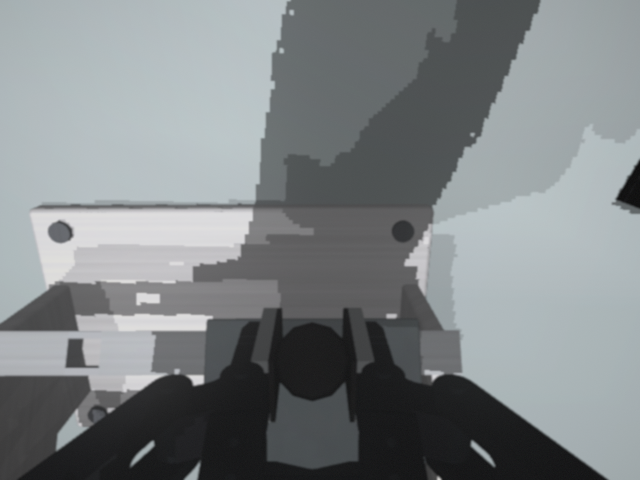

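play_rows(
  force=60,
  moves=[
    {"claw": 1.5,"delta_pos": [0.2,0,-0.35],"twist": 0},
    {"claw": 1.5,"delta_pos": [0.4,0,-0.7],"twist": 0},
    {"claw": 1.5,"delta_pos": [0.6,0,-1.04],"twist": 0},
    {"claw": 1.5,"delta_pos": [0.6,0,-1.04],"twist": 0},
  ],
)

```text
clock: 5.98
tcp_pos: [0.5904, -0.0609, 0.1022]
orientation: [0.002, -0.04, 0.999, -0.0]
wrist_force: [6.3, -2.0, -4.1]
finger_gap: 0.0226
```

```bash
python3 look.py w5; python3 -c "
from h import *
a=cv2.imread('pics/w4.png');b=cv2.imread('pics/w5.png');cv2.imwrite('pics/c5.png',np.hstack([a[180:,180:480],b[180:,180:480]]))
print(get_state()['wrist_force'],get_state()['finger_gap'])"
```

```text
5.975 [ 0.5904 -0.0609  0.1022] [-0.238  0.412 -0.135  1.02   0.    -0.319] [[-0.997, -0.08, 0.004], [-0.08, 0.997, -0.001], [-0.004, -0.001, -1.0]]
[ 6.75651934 -2.29564534 -4.18757857] 0.022551186108919357
```

View pics/c5.png

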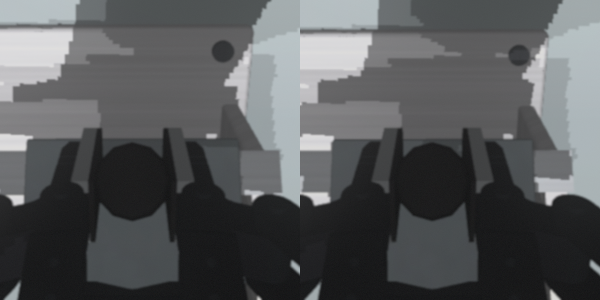

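play_rows(
  moves=[
    {"claw": 1.5,"delta_pos": [0.05,0,-0.1],"twist": 0},
    {"claw": 1.5,"delta_pos": [0.05,-1.2,-0.1],"twist": 0},
    {"claw": 1.5,"delta_pos": [0.05,-2.4,-0.1],"twist": 0},
    {"claw": 1.5,"delta_pos": [0.05,-3.6,-0.1],"twist": 0},
  ],
)

```text
clock: 6.52
tcp_pos: [0.5929, -0.0958, 0.1028]
orientation: [0.002, -0.041, 0.999, 0.001]
wrist_force: [7.4, 1.7, -4.0]
finger_gap: 0.0221
```

play_rows(
  moves=[
    {"claw": 1.5,"delta_pos": [0,-1.3,0],"twist": 0},
    {"claw": 1.5,"delta_pos": [0,-2.6,0],"twist": 0},
    {"claw": 1.5,"delta_pos": [0,-3.9,0],"twist": 0},
    {"claw": 1.5,"delta_pos": [0,-5.2,0],"twist": 0},
    {"claw": 1.5,"delta_pos": [0,-6.1,0],"twist": 0},
    {"claw": 1.5,"delta_pos": [0,-6.1,0],"twist": 0},
  ],
)

```text
clock: 7.28
tcp_pos: [0.598, -0.1567, 0.1027]
orientation: [0.002, -0.041, 0.999, 0.001]
wrist_force: [8.1, 2.2, -3.6]
finger_gap: 0.0229
```

```bash
python3 look.py w6 cover knob_grip; python3 -c "
from h import *
print(get_state()['wrist_force'],get_state()['finger_gap'])"
```

```text
7.275 [ 0.598  -0.1567  0.1027] [-0.388  0.456 -0.064  1.048  0.004 -0.469] [[-0.997, -0.081, 0.004], [-0.081, 0.997, 0.002], [-0.004, 0.001, -1.0]]
cover [([209.0, 323.0, 414.0, 470.0], 0.81), ([188.0, 207.0, 640.0, 480.0], 0.39)]
knob_grip [([279.0, 324.0, 350.0, 400.0], 0.89)]
[ 8.19049159  0.73717488 -5.03842603] 0.022134694130651472
```

View pics/w6.png

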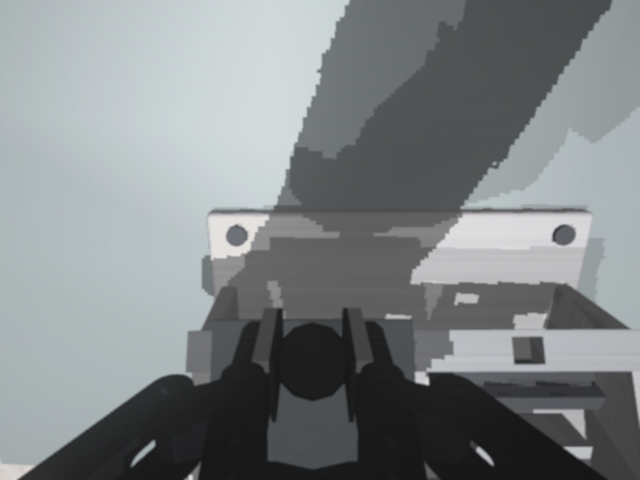

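play_rows(
  moves=[
    {"claw": 1.5,"delta_pos": [0,-0.25,0],"twist": 0},
    {"claw": 1.5,"delta_pos": [0,-0.25,0],"twist": 0},
  ],
)

```text
clock: 7.68
tcp_pos: [0.5981, -0.1569, 0.1026]
orientation: [0.002, -0.041, 0.999, 0.003]
wrist_force: [7.6, 8.5, -3.6]
finger_gap: 0.0222
```

play_rows(
  moves=[
    {"claw": 1.5,"delta_pos": [-0.2,0.1,0.35],"twist": 0},
    {"claw": 1.5,"delta_pos": [-0.4,0.15,0.7],"twist": 0},
    {"claw": 1.5,"delta_pos": [-0.6,0.15,1.04],"twist": 0},
    {"claw": 1.5,"delta_pos": [-0.65,0.15,1.14],"twist": 0},
    {"claw": 1.5,"delta_pos": [-0.65,0.15,1.14],"twist": 0},
  ],
)

```text
clock: 8.3
tcp_pos: [0.6035, -0.1563, 0.0931]
orientation: [0.002, -0.041, 0.999, 0.001]
wrist_force: [-0.7, 4.1, 8.5]
finger_gap: 0.0223
```

play_rows(
  moves=[
    {"claw": 1.5,"delta_pos": [0,0.3,0],"twist": 0},
    {"claw": 1.5,"delta_pos": [0,0.5,0],"twist": 0},
    {"claw": 1.5,"delta_pos": [0,0.5,0],"twist": 0},
  ],
)

```text
clock: 8.68
tcp_pos: [0.6033, -0.153, 0.0932]
orientation: [0.002, -0.04, 0.999, -0.001]
wrist_force: [1.4, -0.2, 6.5]
finger_gap: 0.0223
```

play_rows(
  moves=[
    {"claw": 1.5,"delta_pos": [0,-0.5,0],"twist": 0},
    {"claw": 1.5,"delta_pos": [0,-0.6,0],"twist": 0},
    {"claw": 1.5,"delta_pos": [0,-0.6,0],"twist": 0},
  ],
)

```text
clock: 9.05
tcp_pos: [0.6036, -0.1564, 0.0931]
orientation: [0.002, -0.041, 0.999, 0.002]
wrist_force: [0.6, 6.3, 7.4]
finger_gap: 0.0224
```

```bash
python3 look.py w7 cover knob_grip; python3 -c "
from h import *
print(get_state()['wrist_force'],get_state()['finger_gap'])
a=cv2.imread('pics/w4.png');b=cv2.imread('pics/w7.png');c=cv2.imread('pics/w6.png');cv2.imwrite('pics/c7.png',np.hstack([cv2.convertScaleAbs(q[280:,180:440],alpha=2) for q in(a,c,b)]))"
```

```text
9.05 [ 0.6036 -0.1564  0.0931] [-0.385  0.474 -0.06   1.035  0.005 -0.467] [[-0.997, -0.082, 0.003], [-0.082, 0.997, 0.004], [-0.004, 0.003, -1.0]]
cover [([206.0, 319.0, 429.0, 471.0], 0.67)]
knob_grip [([276.0, 321.0, 348.0, 399.0], 0.68)]
[0.95736637 6.59454805 7.65028843] 0.022749930284462355
```

View pics/c7.png

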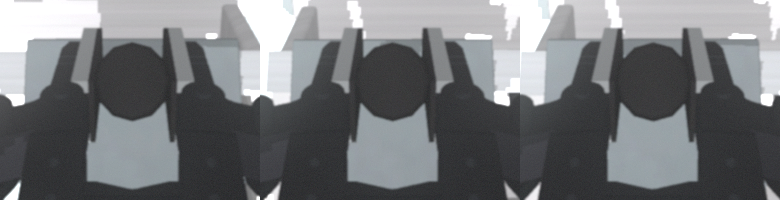

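play_rows(
  moves=[
    {"claw": 4.5,"delta_pos": [0,0.2,0],"twist": 0},
    {"claw": 4.5,"delta_pos": [0,0.2,0],"twist": 0},
    {"claw": 4.5,"delta_pos": [0,0.2,0],"twist": 0},
    {"claw": 1.5,"delta_pos": [0,0.2,0],"twist": 0},
    {"claw": 1.5,"delta_pos": [0,0.2,0],"twist": 0},
    {"claw": 1.5,"delta_pos": [0,0.2,0],"twist": 0},
  ],
)

```text
clock: 9.95
tcp_pos: [0.602, -0.1564, 0.0913]
orientation: [-0.0, -0.04, 0.999, 0.0]
wrist_force: [-1.2, 1.5, 1.2]
finger_gap: 0.0227
```

play_rows(
  moves=[
    {"claw": 1.5,"delta_pos": [0,0.3,0],"twist": 0},
    {"claw": 1.5,"delta_pos": [0,0.3,0],"twist": 0},
    {"claw": 1.5,"delta_pos": [0,0.3,0],"twist": 0},
  ],
)

```text
clock: 10.32
tcp_pos: [0.6018, -0.1538, 0.0913]
orientation: [-0.0, -0.04, 0.999, -0.0]
wrist_force: [-2.4, -1.3, 1.8]
finger_gap: 0.0228
```

play_rows(
  moves=[
    {"claw": 1.5,"delta_pos": [0,0.2,0],"twist": 0},
    {"claw": 1.5,"delta_pos": [0,0.3,0],"twist": 0},
    {"claw": 1.5,"delta_pos": [0,0.3,0],"twist": 0},
  ],
)

```text
clock: 10.7
tcp_pos: [0.6018, -0.1527, 0.0913]
orientation: [-0.0, -0.04, 0.999, -0.002]
wrist_force: [-2.4, -7.7, -0.9]
finger_gap: 0.0225
```

play_rows(
  moves=[
    {"claw": 1.5,"delta_pos": [0,-0.4,0],"twist": 0},
    {"claw": 1.5,"delta_pos": [0,-0.7,0],"twist": 0},
    {"claw": 1.5,"delta_pos": [0,-0.7,0],"twist": 0},
  ],
)

```text
clock: 11.08
tcp_pos: [0.6021, -0.1565, 0.0912]
orientation: [-0.0, -0.041, 0.999, 0.001]
wrist_force: [-2.6, 3.9, 3.3]
finger_gap: 0.0226
```

play_rows(
  moves=[
    {"claw": 4.5,"delta_pos": [0,0.05,0],"twist": 0},
    {"claw": 4.5,"delta_pos": [0,0.05,0],"twist": 0},
    {"claw": 4.5,"delta_pos": [0,0.05,0],"twist": 0},
    {"claw": 5.5,"delta_pos": [0,0.05,-5],"twist": 0},
    {"claw": 8.5,"delta_pos": [7,3,-11],"twist": 0},
    {"claw": 8.5,"delta_pos": [7,8,-13],"twist": 0},
    {"claw": 8.5,"delta_pos": [7,8,-13],"twist": 0},
    {"claw": 8.5,"delta_pos": [7,8,-13],"twist": 0},
  ],
)

```text
clock: 12.08
tcp_pos: [0.5267, -0.0833, 0.222]
orientation: [0.001, -0.041, 0.999, -0.001]
wrist_force: [-0.0, -0.3, 0.4]
finger_gap: 0.0854
```

```bash
python3 look.py w8 cover knob_grip fixture jaw
```

```text
12.075 [ 0.5267 -0.0833  0.222 ] [-0.307  0.233 -0.084  1.251 -0.    -0.389] [[-0.997, -0.081, 0.001], [-0.081, 0.997, -0.001], [-0.001, -0.001, -1.0]]
cover [([150.0, 323.0, 270.0, 460.0], 0.89), ([182.0, 319.0, 219.0, 356.0], 0.33)]
knob_grip [([183.0, 321.0, 222.0, 355.0], 0.77)]
fixture [([136.0, 245.0, 423.0, 462.0], 0.6)]
jaw [([300.0, 374.0, 370.0, 405.0], 0.64), ([135.0, 318.0, 419.0, 456.0], 0.39)]
```

View pics/w8.png

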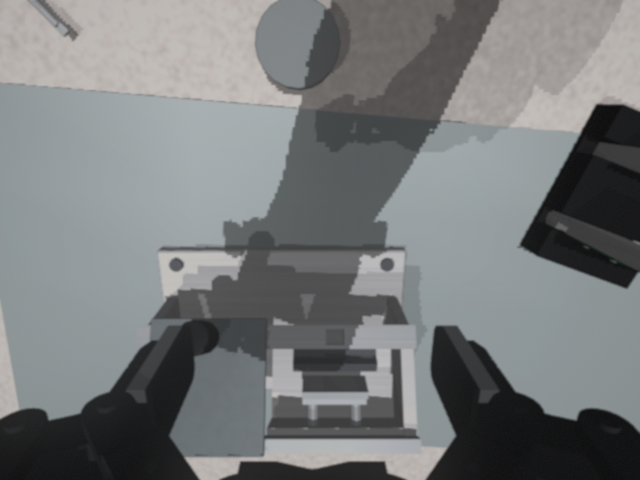

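```bash
cat >>h.py <<'E'
def nestR(yaw=np.radians(4.65)):
    return R.from_euler("zy",[yaw,-np.radians(30)]).as_matrix()
E
python3 - <<'E'
from h import *
import pickle
print(nestR().round(3))
i=pickle.load(open("pics/w8.pkl","rb"));im=cv2.imread("pics/w8.png")
y0,x0,S=300,260,5
c=cv2.resize(cv2.convertScaleAbs(im[y0:420,x0:420],alpha=1.5,beta=20),None,fx=S,fy=S,interpolation=cv2.INTER_CUBIC)
c2=c.copy()
N=np.array([.637,-.055,.113])
def L(p,q,col):
    a,b=[tuple(((proj(i,N+nestR()@np.array(t)/1000)-[x0,y0]+.5)*S).astype(int).tolist()) for t in(p,q)];cv2.line(c2,a,b,col,1)
L((-6,-32,-21),(-6,32,-21),(0,0,255));L((-6,-32,-21),(-6,-32,-65),(0,0,255));L((-6,32,-21),(-6,32,-65),(0,0,255))
L((9,-25,-21),(9,25,-21),(0,255,0));L((9,-25,-21),(-1,-25,-39),(0,255,0));L((9,25,-21),(-1,25,-39),(0,255,0));L((-1,-25,-39),(-1,25,-39),(0,255,0))
L((-49,-46,-15),(-49,60,-15),(255,0,255)); L((49,-46,-15),(49,60,-15),(255,0,255))
cv2.imwrite("pics/c8.png",np.hstack([c[:,:400*2:1]])[:,:]);
cv2.imwrite("pics/c8b.png",c2)
E
```

```text
[[ 0.863 -0.07  -0.5  ]
 [ 0.081  0.997  0.   ]
 [ 0.498 -0.041  0.866]]
```

View pics/c8b.png

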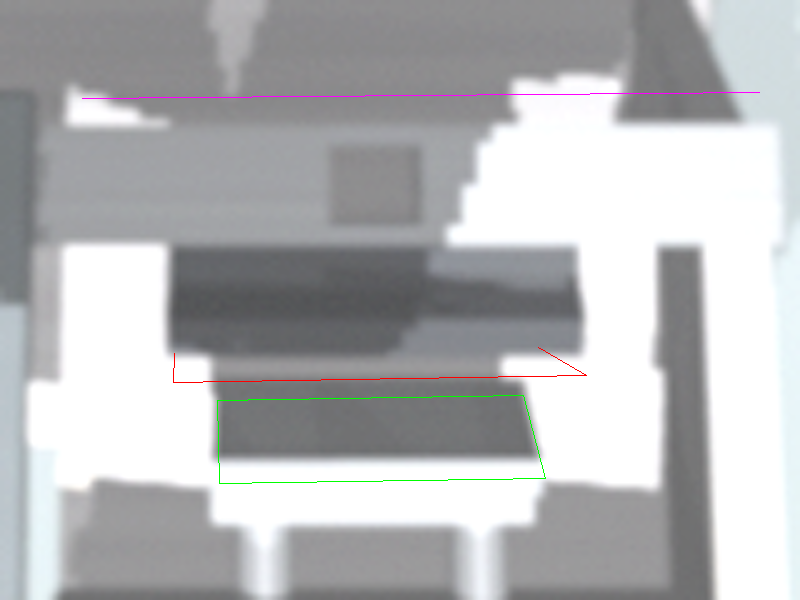

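```bash
sed -i 's/"zy",\[yaw/"ZY",[yaw/' h.py; python3 - <<'E'
from h import *
import pickle
i=pickle.load(open("pics/w8.pkl","rb"))
obs=[((-6,0,-21),(335.2,371)),((9,0,-21),(335.4,391.6)),((-1,0,-39),(334,377.4))]
for X in(.630,.633,.636):
  N=np.array([X,-.0555,.113]);print(X,[(proj(i,N+nestR()@np.array(p)/1000)+.0-o).round(1).tolist() for p,o in obs])
# module info: top center est
s=get_state();print(delta([.531,.157,.24]))
im=cv2.imread("pics/w8.png");
E
```

```text
0.63 [[1.9, -3.4], [2.0, -3.5], [1.9, -5.5]]
0.633 [[1.5, -0.1], [1.6, -0.3], [1.5, -2.4]]
0.636 [[1.2, 3.2], [1.2, 3.0], [1.2, 0.8]]
[-2.39 24.01 -2.  ]
```

play_rows(
  moves=[
    {"claw": 8.5,"delta_pos": [-2.4,24,-2],"twist": 18.5},
    {"claw": 8.5,"delta_pos": [-2.4,24,-2],"twist": 18.5},
    {"claw": 8.5,"delta_pos": [-2.4,24,-2],"twist": 18.5},
    {"claw": 8.5,"delta_pos": [-2.4,24,-2],"twist": 18.5},
    {"claw": 8.5,"delta_pos": [-2.4,24,-2],"twist": 18.5},
    {"claw": 8.5,"delta_pos": [-2.4,24,-2],"twist": 18.5},
    {"claw": 8.5,"delta_pos": [-2.4,24,-2],"twist": 18.5},
  ],
)

```text
clock: 13.2
tcp_pos: [0.5309, 0.1561, 0.2407]
orientation: [-0.0, 0.122, 0.993, -0.0]
wrist_force: [-0.1, -0.2, 0.2]
finger_gap: 0.0846
```

```bash
python3 look.py w9 module_center rack
python3 - <<'E'
from h import *
import pickle
i=pickle.load(open("pics/w9.pkl","rb"));g=cv2.cvtColor(cv2.imread("pics/w9.png"),cv2.COLOR_BGR2GRAY).astype(int)
C=np.array([.5313,.157,.138]);a=np.radians(-13.9);X=np.array([np.cos(a),np.sin(a),0]);Y=np.array([-np.sin(a),np.cos(a),0])
for sx,sy in((-6,-35),(-6,35),(6,35),(6,-35)):print(proj(i,C+X*sx/1000+Y*sy/1000).round(1))
u,v=proj(i,C).round().astype(int);print(u,v)
for du in(-30,0,30):print("col",u+du,list(zip(range(v-26,v+30,2),g[v-26:v+30:2,u+du])))
print("row",list(zip(range(u-90,u-40,2),g[v,u-90:u-40:2])),list(zip(range(u+40,u+90,2),g[v,u+40:u+90:2])))
E
```

```text
13.2 [0.5309 0.1561 0.2407] [ 0.141  0.269  0.009  1.312 -0.     0.386] [[-0.97, 0.242, -0.001], [0.242, 0.97, -0.0], [0.001, -0.0, -1.0]]
module_center [([254.0, 196.0, 367.0, 257.0], 0.9)]
rack [([265.0, 77.0, 379.0, 230.0], 0.61), ([255.0, 194.0, 369.0, 258.0], 0.31)]
[256.7 234.4]
[370.3 234.1]
[369.5 252.4]
[257.6 252.7]
314 243
col 284 [(217, np.int64(66)), (219, np.int64(65)), (221, np.int64(66)), (223, np.int64(66)), (225, np.int64(66)), (227, np.int64(66)), (229, np.int64(67)), (231, np.int64(68)), (233, np.int64(93)), (235, np.int64(116)), (237, np.int64(117)), (239, np.int64(118)), (241, np.int64(117)), (243, np.int64(117)), (245, np.int64(117)), (247, np.int64(117)), (249, np.int64(117)), (251, np.int64(114)), (253, np.int64(96)), (255, np.int64(96)), (257, np.int64(95)), (259, np.int64(96)), (261, np.int64(96)), (263, np.int64(96)), (265, np.int64(95)), (267, np.int64(96)), (269, np.int64(94)), (271, np.int64(96))]
col 314 [(217, np.int64(66)), (219, np.int64(66)), (221, np.int64(65)), (223, np.int64(65)), (225, np.int64(66)), (227, np.int64(65)), (229, np.int64(65)), (2
[... 1443 characters left out ...]
19)), (260, np.int64(118)), (262, np.int64(119)), (264, np.int64(119)), (266, np.int64(118)), (268, np.int64(116)), (270, np.int64(118)), (272, np.int64(119))] [(354, np.int64(109)), (356, np.int64(108)), (358, np.int64(110)), (360, np.int64(110)), (362, np.int64(111)), (364, np.int64(127)), (366, np.int64(183)), (368, np.int64(187)), (370, np.int64(129)), (372, np.int64(95)), (374, np.int64(95)), (376, np.int64(95)), (378, np.int64(96)), (380, np.int64(96)), (382, np.int64(95)), (384, np.int64(96)), (386, np.int64(95)), (388, np.int64(95)), (390, np.int64(96)), (392, np.int64(113)), (394, np.int64(155)), (396, np.int64(163)), (398, np.int64(162)), (400, np.int64(162)), (402, np.int64(162))]
```

play_rows(
  force=40,
  moves=[
    {"claw": 8.5,"delta_pos": [0,0.1,5],"twist": 0},
    {"claw": 8.5,"delta_pos": [0,0.1,9],"twist": 0},
    {"claw": 8.5,"delta_pos": [0,0.1,12],"twist": 0},
    {"claw": 8.5,"delta_pos": [0,0.1,14.7],"twist": 0},
    {"claw": 8.5,"delta_pos": [0,0.1,14.7],"twist": 0},
    {"claw": 6,"delta_pos": [0,0.1,14.7],"twist": 0},
    {"claw": 6,"delta_pos": [0,0.1,14.7],"twist": 0},
    {"claw": 6,"delta_pos": [0,0.1,14.7],"twist": 0},
  ],
)

```text
clock: 14.35
tcp_pos: [0.5319, 0.1584, 0.0956]
orientation: [0.001, 0.121, 0.993, 0.0]
wrist_force: [0.1, -1.9, 2.7]
finger_gap: 0.0694
```

play_rows(
  moves=[
    {"claw": 6,"delta_pos": [0,0,-2],"twist": 0},
    {"claw": 6,"delta_pos": [0,0,-3.6],"twist": 0},
    {"claw": 6,"delta_pos": [-2.5,0,-3.6],"twist": 0},
    {"claw": 6,"delta_pos": [-5,0,-3.6],"twist": 0},
    {"claw": 6,"delta_pos": [-6,0,-3.6],"twist": 0},
    {"claw": 6,"delta_pos": [-6,0,-2],"twist": 0},
    {"claw": 6,"delta_pos": [-6,0,-0.1],"twist": 0},
    {"claw": 6,"delta_pos": [-6,0,-0.1],"twist": 0},
  ],
)

```text
clock: 15.35
tcp_pos: [0.5859, 0.1443, 0.0925]
orientation: [-0.003, 0.121, 0.993, -0.001]
wrist_force: [-1.3, 0.4, -3.8]
finger_gap: 0.0692
```

```bash
python3 -c "
from h import *
s=get_state();print(s['tcp_pos'],s['wrist_force'],s['finger_gap'])
imaging.read_camera('side');
for q in('module_center','rack'):print(spotter.spot_in('side',q)[:2])"
```

```text
[0.58594559 0.1442954  0.09249192] [-1.30852143  0.42557689 -3.78650662] 0.06916162103235901
[{'extent': [316.5, 187.8, 325.3, 237.7], 'conf': 0.78}]
[{'extent': [265.7, 213.3, 313.5, 245.0], 'conf': 0.77}]
```

play_rows(
  force=30,
  moves=[
    {"claw": 6,"delta_pos": [1.2,0,0],"twist": 0},
    {"claw": 6,"delta_pos": [2.2,0,0],"twist": 0},
    {"claw": 6,"delta_pos": [3.2,0,0],"twist": 0},
    {"claw": 6,"delta_pos": [4.2,0,0],"twist": 0},
    {"claw": 6,"delta_pos": [5.2,0,0],"twist": 0},
    {"claw": 6,"delta_pos": [6.1,0,0],"twist": 0},
    {"claw": 6,"delta_pos": [6.9,0,0],"twist": 0},
    {"claw": 6,"delta_pos": [6.9,0,0],"twist": 0},
  ],
)

```text
clock: 16.5
tcp_pos: [0.5238, 0.1608, 0.0969]
orientation: [0.003, 0.121, 0.993, 0.0]
wrist_force: [4.2, -1.5, -1.0]
finger_gap: 0.0695
```

```bash
python3 -c "
from h import *
s=get_state();print(s['tcp_pos'],s['wrist_force'],s['finger_gap'])
im=imaging.read_camera('side');cv2.imwrite('pics/s1.png',im[:,:,::-1])
for q in('module_center','rack'):print(spotter.spot_in('side',q)[:2])
i=imaging.camera_info('side')
p=np.array(s['tcp_pos'])+[0,0,.0275]
a=np.radians(-13.9);F=np.array([np.cos(a),np.sin(a),0]);Y=np.array([-np.sin(a),np.cos(a),0])
for th in(0,15,25,30,35):
  t=np.radians(th);nz=-np.sin(t)*F+np.array([0,0,np.cos(t)])
  nx=np.cos(t)*F+np.array([0,0,np.sin(t)])
  pts=np.array([proj('side',p+nz*u+sy*Y+nx*xx) for u in(.017,-.113) for sy in(-.035,.035) for xx in(-.006,.006)]);print(th,pts.min(0).round(),pts.max(0).round())
"
```

```text
[0.52382921 0.16083028 0.09685906] [ 4.20816832 -1.48778101 -0.99806127] 0.06949446502423942
[{'extent': [299.5, 195.0, 319.6, 234.1], 'conf': 0.52}]
[{'extent': [262.9, 209.5, 314.0, 243.2], 'conf': 0.87}]
0 [290. 181.] [300. 237.]
15 [288. 181.] [311. 235.]
25 [287. 181.] [317. 232.]
30 [287. 181.] [321. 230.]
35 [286. 182.] [323. 229.]
```

play_rows(
  moves=[
    {"claw": 6,"delta_pos": [0.5,0,0],"twist": 0},
    {"claw": 6,"delta_pos": [0.5,0,0],"twist": 0},
  ],
)

```text
clock: 16.9
tcp_pos: [0.5182, 0.1621, 0.0957]
orientation: [0.001, 0.121, 0.993, 0.0]
wrist_force: [5.5, -1.3, -0.9]
finger_gap: 0.0694
```

```bash
python3 -c "
from h import *
s=get_state();print(s['tcp_pos'],s['wrist_force'],s['finger_gap'])
im=imaging.read_camera('side');cv2.imwrite('pics/s2.png',im[:,:,::-1])
print(spotter.spot_in('side','module_center')[:2])
p=np.array(s['tcp_pos'])
xg=88-np.hypot(.5859-p[0],.1443-p[1])*1e3;h=(p[2]+.0275-.032)*1e3;d=65-xg;r=np.hypot(d,h)
print(xg,h,np.degrees(np.arccos(-6/r)-np.arctan2(h,d)))"
```

```text
[0.51822441 0.16208598 0.09568493] [ 5.47555831 -1.3137516  -0.92633599] 0.06939561587346385
[{'extent': [300.2, 195.2, 316.6, 232.4], 'conf': 0.59}]
18.026246400460522 91.18492848610056 30.608605066539504
```

play_rows(
  force=60,
  moves=[
    {"claw": 6,"delta_pos": [0,0,-4],"twist": 0},
    {"claw": 6,"delta_pos": [0,0,-9],"twist": 0},
    {"claw": 6,"delta_pos": [0,0,-14],"twist": 0},
    {"claw": 6,"delta_pos": [0,0,-14],"twist": 0},
  ],
)

```text
clock: 17.5
tcp_pos: [0.5176, 0.1626, 0.2384]
orientation: [0.001, 0.121, 0.993, 0.001]
wrist_force: [-0.1, 0.6, -4.0]
finger_gap: 0.0691
```

```bash
python3 -c "
from h import *
s=get_state();print(s['clock'],s['tcp_pos'],s['wrist_force'])
N=np.array([.6335,-.0565,.113])
for d in(0,.06,.09):
  T=N+nestR()@[0,0,.05+d]-[0,0,.0275];print(d,T.round(4),delta(T))
print(np.degrees(np.arctan2(-toolR()[0,1],toolR()[1,1])))
"
```

```text
17.5 [0.5176404  0.16259813 0.23837142] [-0.1170158   0.60171723 -3.97697252]
0 [ 0.6086 -0.0585  0.1288] [-14.1  -19.32  10.94]
0.06 [ 0.5787 -0.061   0.1808] [-11.26 -20.26   5.74]
0.09 [ 0.5637 -0.0622  0.2067] [ -9.85 -20.73   3.14]
-13.84761036533246
```

play_rows(
  moves=[
    {"claw": 6,"delta_pos": [-2,-5,0],"twist": -5},
    {"claw": 6,"delta_pos": [-5,-10,0],"twist": -12},
    {"claw": 6,"delta_pos": [-8,-15,0],"twist": -18.5},
    {"claw": 6,"delta_pos": [-9.8,-20.7,0],"twist": -18.5},
    {"claw": 6,"delta_pos": [-9.8,-20.7,3.1],"twist": -18.5},
    {"claw": 6,"delta_pos": [-9.8,-20.7,3.1],"twist": -18.5},
    {"claw": 6,"delta_pos": [-9.8,-20.7,3.1],"twist": -18.5},
  ],
)

```text
clock: 18.38
tcp_pos: [0.5617, -0.0614, 0.2034]
orientation: [-0.002, -0.041, 0.999, 0.001]
wrist_force: [0.9, 0.2, -3.6]
finger_gap: 0.069
```

```bash
python3 -c "
from h import *
s=get_state();print(s['clock'],s['tcp_pos'],s['wrist_force'])
print('yaw',np.degrees(np.arctan2(-toolR()[0,1],toolR()[1,1])))
N=np.array([.6335,-.0565,.113])
for d in(0,.055):
  T=N+nestR()@[0,0,.05+d]-[0,0,.0275];print(d,T.round(4),delta(T))
P=np.array(s['tcp_pos'])+[0,0,.0275]
im=imaging.read_camera('side')[:,:,::-1];cv2.imwrite('pics/s3.png',im)
x0,y0,S=310,150,8
c=cv2.resize(cv2.convertScaleAbs(im[y0:y0+75,x0:x0+100],alpha=1.4),None,fx=S,fy=S,interpolation=cv2.INTER_CUBIC)
Q=R.from_euler('ZY',[np.radians(4.65),-np.radians(30)]).as_matrix()
for sx in(-6,6):
  pts=[(sx,-35,15),(sx,35,15),(sx,35,-115),(sx,-35,-115)]
  q=np.array([((proj('side',P+Q@np.array(t)/1000)-[x0,y0]+.5)*S) for t in pts]).astype(np.int32)
  cv2.polylines(c,[q],True,(0,0,255) if sx<0 else (0,255,0),1)
cv2.imwrite('pics/c3.png',c)"
```

```text
18.375 [ 0.56168011 -0.06144334  0.20344285] [ 0.86777936  0.16106946 -3.63949142]
yaw 4.678273682770602
0 [ 0.6086 -0.0585  0.1288] [-4.72 -0.1   7.45]
0.055 [ 0.5812 -0.0608  0.1764] [-1.96 -0.09  2.69]
```

View pics/c3.png

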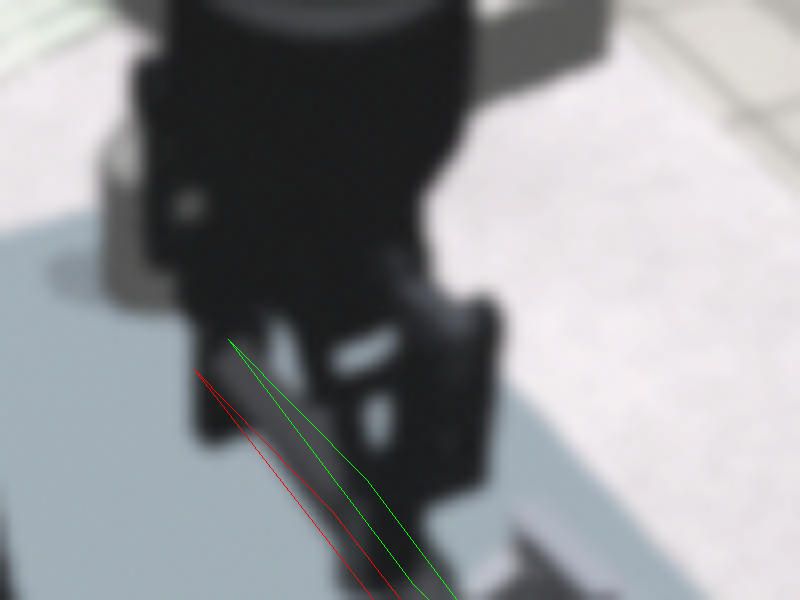

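play_rows(
  force=60,
  moves=[
    {"claw": 6,"delta_pos": [-1,-0.1,1.3],"twist": 0},
    {"claw": 6,"delta_pos": [-2.05,-0.1,2.65],"twist": 0},
    {"claw": 6,"delta_pos": [-2.05,-0.1,2.65],"twist": 0},
    {"claw": 6,"delta_pos": [-2.3,-0.1,3.08],"twist": 0},
    {"claw": 6,"delta_pos": [-2.55,-0.1,3.52],"twist": 0},
    {"claw": 6,"delta_pos": [-2.55,-0.1,3.52],"twist": 0},
  ],
)

```text
clock: 19.18
tcp_pos: [0.588, -0.0614, 0.1687]
orientation: [-0.0, -0.04, 0.999, 0.0]
wrist_force: [-1.2, 0.0, -4.4]
finger_gap: 0.0694
```

```bash
cat >st.py <<'E'
from h import *
s=get_state();N=np.array([.6335,-.0565,.113])
P=np.array(s['tcp_pos'])+[0,0,.0275]-N
print(s['clock'],s['tcp_pos'],'nest mm',(nestR().T@P*1e3-[0,0,50]).round(1),'F nest',(nestR().T@s['wrist_force']).round(1),s['finger_gap'],s['ft_torque'])
E
python3 st.py
```

```text
19.175 [ 0.58800888 -0.06143795  0.16865223] nest mm [ 2.  -1.2 44.9] F nest [-3.2  0.1 -3.2] 0.06944252768930256 [-0.02369821  0.30806714  0.03254371]
```

play_rows(
  moves=[
    {"claw": 6,"delta_pos": [-0.15,0.1,0.48],"twist": 0},
    {"claw": 6,"delta_pos": [-0.4,0.1,0.91],"twist": 0},
    {"claw": 6,"delta_pos": [-0.4,0.1,0.91],"twist": 0},
  ],
)

```text
clock: 19.55
tcp_pos: [0.5918, -0.0602, 0.1602]
orientation: [-0.0, -0.04, 0.999, -0.0]
wrist_force: [-4.4, -0.0, -0.4]
finger_gap: 0.0689
```

```bash
python3 st.py
```

```text
19.55 [ 0.59182755 -0.06017959  0.16024676] nest mm [ 1.1 -0.3 35.6] F nest [-4.   0.3  1.8] 0.06890314181565957 [-0.25565368  1.0068201   0.13547647]
```

play_rows(
  force=80,
  moves=[
    {"claw": 6,"delta_pos": [-0.15,0.03,0.48],"twist": 0},
    {"claw": 6,"delta_pos": [-0.4,0.03,0.91],"twist": 0},
    {"claw": 6,"delta_pos": [-0.4,0.03,0.91],"twist": 0},
  ],
)

```text
clock: 19.92
tcp_pos: [0.5965, -0.0597, 0.1514]
orientation: [0.0, -0.04, 0.999, -0.0]
wrist_force: [-2.9, -0.5, 2.3]
finger_gap: 0.069
```

```bash
python3 st.py
```

```text
19.925 [ 0.5964634  -0.0596718   0.15137544] nest mm [ 0.7 -0.2 25.6] F nest [-1.4 -0.3  3.5] 0.06901405556512528 [-0.33881677  0.72649018  0.23663246]
```

play_rows(
  force=110,
  moves=[
    {"claw": 6,"delta_pos": [-0.22,0.02,0.45],"twist": 0},
    {"claw": 6,"delta_pos": [-0.47,0.02,0.88],"twist": 0},
    {"claw": 6,"delta_pos": [-0.72,0.02,1.31],"twist": 0},
    {"claw": 6,"delta_pos": [-0.72,0.02,1.31],"twist": 0},
  ],
)

```text
clock: 20.42
tcp_pos: [0.6046, -0.0585, 0.1363]
orientation: [0.001, -0.04, 0.999, 0.0]
wrist_force: [3.1, 0.7, -7.7]
finger_gap: 0.0685
```

```bash
python3 st.py
```

```text
20.425 [ 0.60463372 -0.05847087  0.13628481] nest mm [0.3 0.4 8.4] F nest [-1.1  0.4 -8.2] 0.06852880441967643 [-0.17123028 -0.84711032  0.20356511]
```

play_rows(
  moves=[
    {"claw": 6,"delta_pos": [-0.2,0,0.35],"twist": 0},
    {"claw": 6,"delta_pos": [-0.4,0,0.69],"twist": 0},
    {"claw": 6,"delta_pos": [-0.4,0,0.69],"twist": 0},
  ],
)

```text
clock: 20.8
tcp_pos: [0.6072, -0.0584, 0.1317]
orientation: [0.0, -0.04, 0.999, 0.0]
wrist_force: [-3.9, -0.4, 5.2]
finger_gap: 0.068
```

```bash
python3 st.py
```

```text
20.8 [ 0.60719663 -0.05836207  0.13165348] nest mm [0.2 0.3 3.2] F nest [-0.8 -0.1  6.5] 0.06799454974149353 [0.01210606 0.52175891 0.39210375]
```

Contact is building near the floor; press further.

play_rows(
  moves=[
    {"claw": 6,"delta_pos": [-0.15,0,0.26],"twist": 0},
    {"claw": 6,"delta_pos": [-0.25,0,0.43],"twist": 0},
    {"claw": 6,"delta_pos": [-0.25,0,0.43],"twist": 0},
  ],
)

```text
clock: 21.18
tcp_pos: [0.6075, -0.0583, 0.1316]
orientation: [-0.001, -0.04, 0.999, -0.001]
wrist_force: [-20.3, -0.7, 31.1]
finger_gap: 0.0685
```

```bash
python3 st.py
```

```text
21.175 [ 0.60747151 -0.05832671  0.13161424] nest mm [0.5 0.3 3. ] F nest [-2.   0.9 37.1] 0.06846946109033013 [0.36883291 3.42952972 0.52416722]
```

play_rows(
  moves=[
    {"claw": 6,"delta_pos": [0.12,0,-0.21],"twist": 0},
    {"claw": 6,"delta_pos": [0.12,0,-0.21],"twist": 0},
  ],
)

```text
clock: 21.42
tcp_pos: [0.6073, -0.0584, 0.1316]
orientation: [-0.0, -0.04, 0.999, -0.0]
wrist_force: [-10.7, -0.1, 18.6]
finger_gap: 0.0686
```

```bash
python3 st.py; python3 look.py w10 module_center; python3 - <<'E'
from h import *
import pickle
i=pickle.load(open("pics/w10.pkl","rb"));g=cv2.cvtColor(cv2.imread("pics/w10.png"),cv2.COLOR_BGR2GRAY).astype(int)
N=np.array([.6335,-.0565,.113])
for dz in(0,3,6,13):
  print(dz,[proj(i,N+nestR()@np.array([x,0,65+dz])/1000).round(1).tolist() for x in(-6,6)],proj(i,N+nestR()@np.array([-6,0,dz-10])/1000).round(1))
for u in(290,318,345):print(u,g[200:420:3,u].tolist())
E
```

```text
21.425 [ 0.60729595 -0.05837378  0.13159845] nest mm [0.3 0.3 3.1] F nest [ 0.   0.8 21.5] 0.06858016976590567 [0.16524926 1.9850023  0.46623168]
21.425 [ 0.6073 -0.0584  0.1316] [-2.270e-01  4.250e-01 -3.800e-02  1.108e+00 -1.000e-03 -3.080e-01] [[-0.997, -0.081, -0.0], [-0.081, 0.997, -0.0], [0.0, -0.0, -1.0]]
module_center [([191.0, 341.0, 428.0, 411.0], 0.65)]
0 [[311.0, 351.6], [311.0, 393.5]] [311.4 343. ]
3 [[311.0, 352.2], [311.0, 395.1]] [311.4 343.3]
6 [[310.9, 352.8], [310.9, 396.7]] [311.4 343.5]
13 [[310.9, 354.2], [310.9, 401.0]] [311.4 344. ]
290 [126, 124, 125, 101, 97, 98, 97, 98, 97, 98, 97, 97, 95, 95, 101, 96, 97, 98, 95, 95, 94, 93, 95, 95, 90, 92, 91, 91, 91, 92, 90, 91, 94, 91, 92, 89, 55, 52, 53, 52, 50, 45, 45, 44, 47, 46, 47, 52, 67, 66, 67, 67, 67, 66, 75, 102, 102, 102, 103, 103, 102, 103, 103, 102, 102, 103, 103, 103, 102, 102, 102, 93, 66, 67]
318 [94, 93, 93, 97, 95, 95, 95, 96, 97, 98, 96, 95, 94, 94, 94, 95, 95, 97, 93, 94, 92, 92, 95, 95, 91, 89, 73, 94, 95, 94, 94, 94, 94, 95, 92, 91, 54, 51, 50, 51, 49, 44, 45, 45, 47, 45, 46, 55, 68, 68, 66, 66, 67, 67, 69, 102, 103, 103, 103, 103, 104, 103, 102, 103, 103, 103, 103, 102, 103, 103, 102, 92, 66, 67]
345 [93, 92, 94, 96, 95, 96, 94, 96, 97, 97, 96, 95, 95, 95, 94, 95, 95, 97, 95, 94, 92, 91, 94, 94, 89, 91, 91, 92, 90, 92, 90, 92, 92, 91, 91, 87, 55, 50, 51, 52, 49, 44, 43, 45, 46, 46, 47, 53, 68, 68, 67, 67, 67, 67, 68, 101, 105, 105, 105, 105, 105, 105, 104, 105, 104, 104, 105, 104, 105, 94, 89, 89, 89, 90]
```

```bash
python3 - <<'E'
from h import *
import pickle
from scipy.optimize import least_squares
i=pickle.load(open("pics/w10.pkl","rb"));g=cv2.cvtColor(cv2.imread("pics/w10.png"),cv2.COLOR_BGR2GRAY).astype(int)
N=np.array([.6335,-.0565,.113])
for dz in(0,3,13):
  print(dz,[proj(i,N+nestR()@np.array([x,y,65+dz])/1000).round(1).tolist() for x in(-6,6) for y in(-35,35)])
for v in(355,366,380,400,408):
  print(v,[(u,g[v,u]) for u in range(180,230,3)],[(u,g[v,u]) for u in range(400,440,3)])
E
for p in w3 w8; do :; done
```

```text
0 [[194.8, 351.7], [427.2, 351.5], [192.6, 393.6], [429.4, 393.4]]
3 [[192.0, 352.3], [430.0, 352.1], [189.7, 395.2], [432.3, 395.0]]
13 [[181.6, 354.3], [440.2, 354.1], [178.8, 401.1], [442.9, 400.8]]
355 [(180, np.int64(68)), (183, np.int64(68)), (186, np.int64(68)), (189, np.int64(67)), (192, np.int64(57)), (195, np.int64(33)), (198, np.int64(32)), (201, np.int64(32)), (204, np.int64(31)), (207, np.int64(33)), (210, np.int64(37)), (213, np.int64(54)), (216, np.int64(65)), (219, np.int64(67)), (222, np.int64(68)), (225, np.int64(66)), (228, np.int64(68))] [(400, np.int64(68)), (403, np.int64(63)), (406, np.int64(41)), (409, np.int64(32)), (412, np.int64(34)), (415, np.int64(33)), (418, np.int64(34)), (421, np.int64(34)), (424, np.int64(34)), (427, np.int64(34)), (430, np.int64(36)), (433, np.int64(66)), (436, np.int64(70)), (439, np.int64(69))]
366 [(180, np.int64(67)), (183, np.int64(67)), (186, np.int64(65)), (189, np.int64(36)), (192, np.int64(32)), (195, np.int64(48)), (198, np.int64(100)), (201, np.int64(99)), (204, np.int64(98)), (207, np.int64(106)), (210, np.int64(107)), (2
[... 1730 characters left out ...]
.int64(32)), (439, np.int64(30))]
408 [(180, np.int64(28)), (183, np.int64(31)), (186, np.int64(31)), (189, np.int64(34)), (192, np.int64(31)), (195, np.int64(29)), (198, np.int64(29)), (201, np.int64(30)), (204, np.int64(36)), (207, np.int64(147)), (210, np.int64(176)), (213, np.int64(175)), (216, np.int64(177)), (219, np.int64(176)), (222, np.int64(139)), (225, np.int64(105)), (228, np.int64(101))] [(400, np.int64(90)), (403, np.int64(78)), (406, np.int64(79)), (409, np.int64(81)), (412, np.int64(81)), (415, np.int64(109)), (418, np.int64(132)), (421, np.int64(66)), (424, np.int64(73)), (427, np.int64(74)), (430, np.int64(60)), (433, np.int64(31)), (436, np.int64(33)), (439, np.int64(29))]
```

play_rows(
  force=20,
  moves=[
    {"claw": 6,"delta_pos": [0.13,0,-0.22],"twist": 0},
    {"claw": 6,"delta_pos": [0.13,0,-0.22],"twist": 0},
  ],
)

```text
clock: 21.78
tcp_pos: [0.6072, -0.0584, 0.1317]
orientation: [0.0, -0.04, 0.999, 0.0]
wrist_force: [-4.8, -0.0, 7.7]
finger_gap: 0.0682
```

```bash
python3 st.py
```

```text
21.775 [ 0.60715726 -0.05837218  0.13165352] nest mm [0.2 0.3 3.2] F nest [-0.3  0.4  9.1] 0.06824964665404826 [0.12061102 0.76206935 0.42641494]
```

play_rows(
  force=40,
  moves=[
    {"claw": 6,"delta_pos": [0.12,0,-0.21],"twist": 0},
    {"claw": 6,"delta_pos": [0.16,0,-0.28],"twist": 0},
    {"claw": 6,"delta_pos": [0.16,0,-0.28],"twist": 0},
  ],
)

```text
clock: 22.15
tcp_pos: [0.6062, -0.0585, 0.1329]
orientation: [0.0, -0.04, 0.999, 0.0]
wrist_force: [3.8, -0.7, -7.2]
finger_gap: 0.0684
```

```bash
python3 st.py
```

```text
22.15 [ 0.60624982 -0.05847116  0.13288376] nest mm [0.  0.2 4.7] F nest [-0.4 -1.  -8.1] 0.06840157720846017 [ 0.00979577 -0.94020944  0.38604796]
```

play_rows(
  force=80,
  moves=[
    {"claw": 6,"delta_pos": [-0.2,0,0.35],"twist": 0},
    {"claw": 6,"delta_pos": [-0.25,0,0.43],"twist": 0},
    {"claw": 6,"delta_pos": [-0.25,0,0.43],"twist": 0},
  ],
)

```text
clock: 22.52
tcp_pos: [0.6072, -0.0584, 0.1316]
orientation: [-0.0, -0.04, 0.999, -0.0]
wrist_force: [-7.0, 0.1, 9.0]
finger_gap: 0.0685
```

play_rows(
  moves=[
    {"claw": 6,"delta_pos": [0.13,0,-0.22],"twist": 0},
    {"claw": 8.5,"delta_pos": [0.13,0,-0.22],"twist": 0},
    {"claw": 8.5,"delta_pos": [0.13,0,-0.22],"twist": 0},
    {"claw": 8.5,"delta_pos": [0.13,0,-0.22],"twist": 0},
  ],
)

```text
clock: 23.02
tcp_pos: [0.6071, -0.0585, 0.1317]
orientation: [0.0, -0.04, 0.999, -0.0]
wrist_force: [0.1, -0.1, 0.5]
finger_gap: 0.0852
```

```bash
python3 st.py
```

```text
23.025 [ 0.60705918 -0.05852397  0.13165533] nest mm [0.1 0.1 3.2] F nest [ 0.3 -0.1  0.4] 0.08518857621102191 [-0.00360934 -0.01006552  0.06033151]
```

Released, no force. Retreat straight up, then back to a viewpoint and measure.

play_rows(
  moves=[
    {"claw": 8.5,"delta_pos": [0,0,-4],"twist": 0},
    {"claw": 8.5,"delta_pos": [0,0,-9],"twist": 0},
    {"claw": 8.5,"delta_pos": [4,0,-12],"twist": 0},
    {"claw": 8.5,"delta_pos": [7,0,-13],"twist": 0},
    {"claw": 8.5,"delta_pos": [7,0,-13],"twist": 0},
  ],
)

```text
clock: 23.65
tcp_pos: [0.5363, -0.0642, 0.2635]
orientation: [0.001, -0.04, 0.999, -0.0]
wrist_force: [1.1, 0.1, 0.3]
finger_gap: 0.0848
```

```bash
python3 look.py w11 module_center cover knob_grip fixture jaw; python3 - <<'E'
from h import *
import pickle
i=pickle.load(open("pics/w11.pkl","rb"));g=cv2.cvtColor(cv2.imread("pics/w11.png"),cv2.COLOR_BGR2GRAY).astype(int)
N=np.array([.6335,-.0565,.113])
print("top face pred",[proj(i,N+nestR()@np.array([x,y,65])/1000).round(1).tolist() for x in(-6,6) for y in(-35,35)])
print("knob pred",proj(i,N+nestR()@np.array([-36,-96-3,24])/1000))
c=proj(i,N+nestR()@np.array([0,0,65])/1000).astype(int)
for u in(c[0]-40,c[0],c[0]+40):print(u,[(v,int(g[v,u])) for v in range(c[1]-40,c[1]+40,3)])
for v in(c[1],c[1]+6):print(v,[(u,int(g[v,u])) for u in range(c[0]-90,c[0]-50,2)],[(u,int(g[v,u])) for u in range(c[0]+50,c[0]+90,2)])
for cam in("side","top"):
  imaging.read_camera(cam)
  for q in("module_center","knob_grip","cover","blank_center","spool","bottle","driver"):print(cam,q,[(np.round(d["extent"]).tolist(),round(d["conf"],2)) for d in spotter.spot_in(cam,q)][:1])
  print([proj(cam,N+nestR()@np.array([0,y,z])/1000).round().tolist() for y in(-35,35) for z in(65,-15)])
E
```

```text
23.65 [ 0.5363 -0.0642  0.2635] [-0.268  0.236  0.021  1.353  0.    -0.348] [[-0.997, -0.08, 0.002], [-0.08, 0.997, -0.0], [-0.002, -0.001, -1.0]]
module_center [([258.0, 318.0, 364.0, 353.0], 0.94), ([39.0, 1.0, 73.0, 28.0], 0.36)]
cover [([143.0, 282.0, 253.0, 409.0], 0.93)]
knob_grip [([168.0, 279.0, 210.0, 311.0], 0.73)]
fixture [([132.0, 222.0, 388.0, 408.0], 0.83)]
jaw [([280.0, 345.0, 342.0, 366.0], 0.95)]
top face pred [[258.3, 332.0], [365.4, 331.9], [257.9, 350.9], [365.9, 350.8]]
knob pred [182.28913783 291.43663645]
271 [(301, 94), (304, 96), (307, 95), (310, 88), (313, 113), (316, 165), (319, 152), (322, 100), (325, 101), (328, 100), (331, 101), (334, 101), (337, 100), (340, 83), (343, 56), (346, 121), (349, 173), (352, 167), (355, 173), (358, 98), (361, 90), (364, 92), (367, 92), (370, 90), (373, 92), (376, 83), (379, 66)]
311 [(301, 81), (304, 82), (307, 80), (310, 70), (313, 47), (316, 47), (319, 67), (322, 102), (325, 101), (328, 102), (331, 102), (334, 102), (337, 100), (340, 84), (343, 54), (346, 48), (349, 64), (352, 68), (355, 100), (358, 106), (361, 169), (364, 
[... 1358 characters left out ...]
[([280.0, 290.0, 308.0, 323.0], 0.59)]
side knob_grip [([272.0, 199.0, 279.0, 240.0], 0.72)]
side cover [([374.0, 238.0, 427.0, 291.0], 0.86)]
side blank_center [([272.0, 198.0, 280.0, 239.0], 0.44)]
side spool [([280.0, 293.0, 308.0, 323.0], 0.76)]
side bottle [([323.0, 169.0, 337.0, 187.0], 0.58)]
side driver [([292.0, 371.0, 327.0, 455.0], 0.98)]
[[371.0, 232.0], [383.0, 249.0], [354.0, 214.0], [367.0, 231.0]]
top module_center []
top knob_grip []
top cover []
top blank_center [([191.0, 252.0, 232.0, 268.0], 0.6)]
top spool []
top bottle [([136.0, 138.0, 166.0, 169.0], 0.73)]
top driver [([438.0, 290.0, 503.0, 348.0], 0.72)]
[[351.0, 180.0], [347.0, 168.0], [312.0, 184.0], [311.0, 171.0]]
```

play_rows(
  moves=[
    {"claw": 8.5,"delta_pos": [-6,0,-2],"twist": 0},
    {"claw": 8.5,"delta_pos": [-6,0,-2],"twist": 0},
    {"claw": 8.5,"delta_pos": [-6,0,-2],"twist": 0},
    {"claw": 8.5,"delta_pos": [-6,0,-2],"twist": 0},
  ],
)

```text
clock: 25.25
tcp_pos: [0.5963, -0.0592, 0.2818]
orientation: [-0.0, -0.04, 0.999, 0.0]
wrist_force: [0.2, 0.2, -0.1]
finger_gap: 0.0852
```

```bash
python3 look.py w12 module_center jaw cover knob_grip; python3 - <<'E'
from h import *
import pickle
i=pickle.load(open("pics/w12.pkl","rb"));g=cv2.cvtColor(cv2.imread("pics/w12.png"),cv2.COLOR_BGR2GRAY).astype(int)
N=np.array([.6335,-.0565,.113])
P=lambda j,t:proj(j,N+nestR()@np.array(t)/1000).round(1).tolist()
print("top",P(i,(-6,0,65)),P(i,(6,0,65)),[P(i,(0,y,65)) for y in(-35,35)])
c=P(i,(0,0,65));c=[int(a) for a in c]
for u in(c[0]-40,c[0],c[0]+40):print(u,[(v,int(g[v,u])) for v in range(c[1]-50,c[1]+70,3)])
w8=pickle.load(open("pics/w8.pkl","rb"));w11=pickle.load(open("pics/w11.pkl","rb"))
for x in(15,18,21,24,27,30):print(x,"w8",P(w8,(x,0,-21)),"w11",P(w11,(x,0,-21)),"w12",P(i,(x,0,-21)))
E
```

```text
25.25 [ 0.5963 -0.0592  0.2818] [-0.233  0.356  0.229  1.444  0.    -0.313] [[-0.997, -0.08, 0.0], [-0.08, 0.997, 0.0], [-0.0, 0.0, -1.0]]
module_center [([257.0, 221.0, 365.0, 284.0], 0.62)]
jaw [([280.0, 271.0, 344.0, 296.0], 0.68)]
cover [([137.0, 198.0, 251.0, 333.0], 0.66)]
knob_grip [([166.0, 196.0, 203.0, 236.0], 0.86)]
top [311.4, 236.2] [311.4, 254.4] [[257.2, 245.3], [365.5, 245.2]]
271 [(195, 131), (198, 84), (201, 83), (204, 81), (207, 81), (210, 82), (213, 82), (216, 86), (219, 91), (222, 91), (225, 96), (228, 96), (231, 96), (234, 96), (237, 97), (240, 94), (243, 81), (246, 80), (249, 80), (252, 80), (255, 81), (258, 58), (261, 71), (264, 50), (267, 58), (270, 77), (273, 81), (276, 85), (279, 84), (282, 84), (285, 83), (288, 84), (291, 84), (294, 84), (297, 85), (300, 86), (303, 83), (306, 86), (309, 87), (312, 88)]
311 [(195, 81), (198, 81), (201, 80), (204, 79), (207, 80), (210, 80), (213, 79), (216, 77), (219, 65), (222, 69), (225, 95), (228, 95), (231, 95), (234, 95), (237, 96), (240, 93), (243, 80), (246, 82), (249, 80), (252, 80), (255, 80), (258, 55), (261, 40), 
[... 291 characters left out ...]
(222, 79), (225, 94), (228, 93), (231, 93), (234, 93), (237, 94), (240, 91), (243, 80), (246, 80), (249, 80), (252, 80), (255, 80), (258, 56), (261, 79), (264, 47), (267, 47), (270, 64), (273, 99), (276, 126), (279, 122), (282, 124), (285, 146), (288, 156), (291, 129), (294, 86), (297, 86), (300, 87), (303, 87), (306, 87), (309, 86), (312, 88)]
15 w8 [335.7, 400.1] w11 [312.0, 356.2] w12 [311.5, 282.6]
18 w8 [335.7, 404.2] w11 [312.0, 359.8] w12 [311.5, 286.2]
21 w8 [335.8, 408.4] w11 [312.0, 363.5] w12 [311.5, 289.8]
24 w8 [335.8, 412.6] w11 [312.0, 367.2] w12 [311.5, 293.4]
27 w8 [335.8, 416.8] w11 [312.0, 370.9] w12 [311.5, 297.0]
30 w8 [335.9, 421.0] w11 [312.0, 374.6] w12 [311.5, 300.6]
```

```bash
python3 - <<'E'
from h import *
import pickle
a,b,c,w8=[pickle.load(open(f"pics/{n}.pkl","rb")) for n in("w11","w12","w10","w8")]
N=np.array([.6335,-.0565,.113])
def rep(n,x): print(n,x[0].round(4),"nest",(nestR().T@(x[0]-N)*1e3).round(1),x[1].round(4))
rep("near",tri([(a,311,320.3),(b,311,223.3)]));rep("far",tri([(a,311,340.8),(b,311,241.8)]))
rep("cover far-right? knob",tri([(a,189,295),(b,184.5,216)]))
for n in("w11","w12"):
  im=cv2.imread(f"pics/{n}.png");g=cv2.cvtColor(im,cv2.COLOR_BGR2GRAY).astype(int)
  print(n,[(v,int(g[v,311])) for v in range(308 if n=="w11" else 212,330 if n=="w11" else 262)])
# near rail top edge in w11,w12,w8 (u=275 or so gap): column profile beside module
for n,u in(("w8",390),("w11",375),("w12",375)):
  g=cv2.cvtColor(cv2.imread(f"pics/{n}.png"),cv2.COLOR_BGR2GRAY).astype(int)
  d=g[1:,u]-g[:-1,u];print(n,[(v,int(d[v])) for v in range(150,470) if abs(d[v])>14])
E
```

```text
near [ 0.5872 -0.0606  0.1666] nest [-13.4  -0.4  69.7] 0.0002
far [ 0.5966 -0.0599  0.176 ] nest [-0.6 -0.4 73. ] 0.0002
cover far-right? knob [ 0.6061 -0.1576  0.1064] nest [-34.1 -98.5  12.1] 0.0017
w11 [(308, 80), (309, 77), (310, 70), (311, 57), (312, 49), (313, 47), (314, 47), (315, 48), (316, 47), (317, 47), (318, 51), (319, 67), (320, 90), (321, 100), (322, 102), (323, 100), (324, 101), (325, 101), (326, 102), (327, 102), (328, 102), (329, 102)]
w12 [(212, 81), (213, 79), (214, 79), (215, 77), (216, 77), (217, 75), (218, 71), (219, 65), (220, 60), (221, 60), (222, 69), (223, 83), (224, 92), (225, 95), (226, 95), (227, 95), (228, 95), (229, 95), (230, 95), (231, 95), (232, 96), (233, 95), (234, 95), (235, 95), (236, 95), (237, 96), (238, 96), (239, 96), (240, 93), (241, 88), (242, 82), (243, 80), (244, 81), (245, 80), (246, 82), (247, 80), (248, 81), (249, 80), (250, 81), (251, 80), (252, 80), (253, 80), (254, 81), (255, 80), (256, 78), (257, 69), (258, 55), (259, 44), (260, 42), (261, 40)]
w8 [(196, 18), (197, 17), (244, -17), (245, -27), (246, -22), (249, 28), (250, 26), (251, 20), (257, -29), (258, -37), (259, -16), (268, 15), (269, 30), (270, 26), (294, -29), (295, -37), (296, -16), (323, 30), (324, 34), (373, 19), (396, -22), (397, -29), (398, -17), (437, 33), (438, 43), (439, 26)]
w11 [(193, 24), (194, 15), (213, -15), (214, -15), (215, -18), (241, 18), (242, 23), (243, 19), (287, 25), (288, 36), (289, 19), (310, 17), (380, -33), (381, -29), (388, 32), (389, 40), (390, 18), (409, 15), (459, -17), (460, -49), (461, -54), (462, -20)]
w12 [(179, 15), (180, 22), (184, 18), (211, -16), (212, -21), (215, 24), (229, -25), (230, -22), (262, 20), (263, 31), (306, -30), (307, -22), (312, 26), (313, 25), (459, -17), (460, -48), (461, -54), (462, -19)]
```

```bash
python3 - <<'E'
from h import *
import pickle
from scipy.optimize import least_squares
a,b,c=[pickle.load(open(f"pics/{n}.pkl","rb")) for n in("w11","w12","w10")]
N=np.array([.6335,-.0565,.113])
obs=[(a,(-6,0,65),319.6),(a,(6,0,65),340.3),(b,(-6,0,65),223),(b,(6,0,65),241.3),(b,(6,0,23),257.5)]
def M(p):return R.from_euler("ZY",[np.radians(4.65),-p[2]]).as_matrix()
def row(i,t,p):return proj(i,N+nestR()@np.array([p[0],0,p[1]])+M(p)@np.array(t)/1000)[1]
f=lambda p:[row(i,t,p)-o for i,t,o in obs]
r=least_squares(f,[0,0,.52],x_scale=[.01,.01,.1]);print("free",r.x[:2]*1e3,np.degrees(r.x[2]),r.fun.round(2))
# constrained: pivot at jaw; scan of N x error with lean=30
f2=lambda p:f([p[0],p[1],np.radians(30)]);r2=least_squares(f2,[0,0],x_scale=.01);print("lean30",r2.x*1e3,r2.fun.round(2))
for lean in(26,28,30,32,34,36):
  print(lean,np.round(f([0,0,np.radians(lean)]),1))
g=cv2.cvtColor(cv2.imread("pics/w12.png"),cv2.COLOR_BGR2GRAY).astype(int);im=cv2.imread("pics/w12.png")
print([(v,im[v,300].tolist()) for v in range(218,300,4)])
im=cv2.imread("pics/w10.png");print([(v,im[v,300].tolist()) for v in range(300,430,6)])
E
```

```text
free [-1.96399859  6.58227959] 34.713520521213745 [ 0.9  -0.7   0.07 -0.22 -0.04]
lean30 [-7.07484978  3.80408703] [ 1.28 -0.44  1.17  1.14 -3.61]
26 [19.5 17.7 20.  20.2  8.9]
28 [15.9 14.1 16.6 16.6  7.8]
30 [12.4 10.6 13.2 13.1  6.7]
32 [8.8 7.  9.9 9.6 5.6]
34 [5.3 3.4 6.6 6.1 4.4]
36 [ 1.9 -0.2  3.4  2.6  3.3]
[(218, [76, 74, 73]), (222, [78, 77, 76]), (226, [95, 94, 95]), (230, [95, 94, 95]), (234, [96, 94, 96]), (238, [95, 93, 94]), (242, [83, 82, 82]), (246, [81, 80, 81]), (250, [80, 80, 80]), (254, [80, 80, 80]), (258, [52, 59, 48]), (262, [34, 43, 30]), (266, [32, 32, 32]), (270, [32, 32, 33]), (274, [60, 60, 59]), (278, [76, 74, 74]), (282, [101, 99, 98]), (286, [95, 93, 92]), (290, [94, 92, 91]), (294, [77, 75, 76]), (298, [87, 86, 86])]
[(300, [96, 95, 95]), (306, [85, 84, 82]), (312, [53, 50, 50]), (318, [55, 52, 51]), (324, [45, 44, 43]), (330, [48, 46, 45]), (336, [49, 47, 46]), (342, [63, 63, 62]), (348, [67, 67, 67]), (354, [67, 67, 67]), (360, [68, 67, 67]), (366, [104, 103, 104]), (372, [103, 102, 103]), (378, [103, 102, 104]), (384, [102, 102, 103]), (390, [103, 103, 103]), (396, [104, 103, 104]), (402, [103, 102, 104]), (408, [103, 101, 102]), (414, [78, 78, 78]), (420, [69, 67, 68]), (426, [68, 66, 67])]
```

```bash
python3 - <<'E'
from h import *
N=np.array([.6335,-.0565,.113])
T=N+nestR()@np.array([-6.8,0,54])/1000-[0,0,.0275];print(T,delta(T))
E
```

```text
[ 0.60071928 -0.05916627  0.12886537] [-0.4  -0.02 15.32]
```

play_rows(
  force=60,
  moves=[
    {"claw": 8.5,"delta_pos": [-0.4,0,5],"twist": 0},
    {"claw": 8.5,"delta_pos": [-0.4,0,10],"twist": 0},
    {"claw": 8.5,"delta_pos": [-0.4,0,13],"twist": 0},
    {"claw": 8.5,"delta_pos": [-0.4,0,15.1],"twist": 0},
    {"claw": 8.5,"delta_pos": [-0.4,0,15.1],"twist": 0},
    {"claw": 6,"delta_pos": [-0.4,0,15.1],"twist": 0},
    {"claw": 6,"delta_pos": [-0.4,0,15.1],"twist": 0},
    {"claw": 6,"delta_pos": [-0.4,0,15.1],"twist": 0},
  ],
)

```text
clock: 26.5
tcp_pos: [0.6016, -0.0591, 0.1319]
orientation: [0.001, -0.04, 0.999, -0.0]
wrist_force: [-1.4, -1.0, 2.9]
finger_gap: 0.0686
```

```bash
python3 st.py
```

```text
26.5 [ 0.6016128  -0.05910089  0.13186204] nest mm [-4.5 -0.   6.1] F nest [ 0.2 -0.9  3.3] 0.06863767877205779 [-0.01552888  0.18247442 -0.01832755]
```

play_rows(
  force=110,
  moves=[
    {"claw": 6,"delta_pos": [-0.1,0,0.17],"twist": 0},
    {"claw": 6,"delta_pos": [-0.2,0,0.35],"twist": 0},
    {"claw": 6,"delta_pos": [-0.3,0,0.52],"twist": 0},
    {"claw": 6,"delta_pos": [-0.3,0,0.52],"twist": 0},
  ],
)

```text
clock: 27.0
tcp_pos: [0.6022, -0.0591, 0.131]
orientation: [0.0, -0.04, 0.999, -0.001]
wrist_force: [-18.6, -1.0, 31.3]
finger_gap: 0.0678
```

```bash
python3 st.py
```

```text
27.0 [ 0.60218035 -0.05906402  0.13095639] nest mm [-4.5 -0.   5.1] F nest [-0.5  0.5 36.4] 0.06775973221244505 [0.28651002 3.27298213 0.06434776]
```

play_rows(
  force=40,
  moves=[
    {"claw": 6,"delta_pos": [0.13,0,-0.22],"twist": 0},
    {"claw": 6,"delta_pos": [0.25,0,-0.43],"twist": 0},
    {"claw": 8.5,"delta_pos": [0.25,0,-0.43],"twist": 0},
    {"claw": 8.5,"delta_pos": [0.25,0,-0.43],"twist": 0},
    {"claw": 8.5,"delta_pos": [0.25,0,-0.43],"twist": 0},
    {"claw": 8.5,"delta_pos": [0.25,0,-5],"twist": 0},
    {"claw": 8.5,"delta_pos": [0.25,0,-10],"twist": 0},
    {"claw": 8.5,"delta_pos": [6.5,0,-13.2],"twist": 0},
    {"claw": 8.5,"delta_pos": [6.5,0,-13.2],"twist": 0},
    {"claw": 8.5,"delta_pos": [6.5,0,-13.2],"twist": 0},
  ],
)

```text
clock: 28.25
tcp_pos: [0.5393, -0.064, 0.2577]
orientation: [0.001, -0.04, 0.999, -0.0]
wrist_force: [0.8, -0.3, -0.1]
finger_gap: 0.085
```

```bash
python3 look.py w13 module_center jaw cover knob_grip; python3 - <<'E'
from h import *
import pickle
i=pickle.load(open("pics/w13.pkl","rb"));g=cv2.cvtColor(cv2.imread("pics/w13.png"),cv2.COLOR_BGR2GRAY).astype(int)
for X in(.6335,.6255):
  N=np.array([X,-.0565,.113]);P=lambda t:proj(i,N+nestR()@np.array(t)/1000).round(1).tolist()
  print(X,P((-6,0,65)),P((6,0,65)),P((0,-35,65)),P((0,35,65)))
d=g[1:,311]-g[:-1,311];print([(v,int(d[v])) for v in range(280,420) if abs(d[v])>9])
# spring jaw/rails as reference: row edges at off-module columns for w8 vs this
w8=pickle.load(open("pics/w8.pkl","rb"))
for X in(.6335,.6255):
  N=np.array([X,-.0565,.113]);print(X,[proj(w8,N+nestR()@np.array(t)/1000).round(1).tolist() for t in((-49,0,-11),(-44,0,-17),(-6,0,-15),(-6,0,-21),(9,0,-21),(-1,0,-39),(-6,0,-65))])
E
```

```text
28.25 [ 0.5393 -0.064   0.2577] [-0.266  0.244  0.017  1.342  0.    -0.346] [[-0.997, -0.08, 0.0], [-0.08, 0.997, 0.0], [-0.0, 0.0, -1.0]]
module_center [([256.0, 317.0, 364.0, 353.0], 0.87)]
jaw [([280.0, 346.0, 343.0, 368.0], 0.7)]
cover [([140.0, 280.0, 251.0, 410.0], 0.92)]
knob_grip [([164.0, 282.0, 205.0, 313.0], 0.91)]
0.6335 [311.8, 332.8] [311.8, 352.2] [256.7, 342.5] [366.8, 342.4]
0.6255 [312.8, 321.7] [312.8, 341.2] [257.2, 331.5] [368.4, 331.3]
[(310, -14), (316, 10), (317, 18), (318, 16), (341, -13), (342, -13), (353, 17), (354, 20), (359, 12), (360, 25), (361, 25), (366, -26), (367, -30), (368, -16), (377, -12), (381, 15), (382, 19), (388, -11), (390, 37), (391, 40), (392, 16), (404, -11), (406, 12), (407, 12)]
0.6335 [[335.5, 314.4], [335.2, 321.2], [335.8, 372.2], [335.4, 371.4], [335.6, 391.8], [334.2, 375.5], [332.6, 366.1]]
0.6255 [[336.6, 305.1], [336.2, 312.0], [336.9, 363.2], [336.4, 362.5], [336.6, 383.0], [335.2, 367.1], [333.5, 358.3]]
```

```bash
cat >nr.py <<'E'
import sys,pickle
from h import *
n=sys.argv[1]
i=pickle.load(open(f"pics/{n}.pkl","rb"));g=cv2.cvtColor(cv2.imread(f"pics/{n}.png"),cv2.COLOR_BGR2GRAY).astype(int)
N=np.array([.6335,-.0565,.113])
for x in(-12,-9,-6,-3,0,3):
  Q=R.from_euler("ZY",[np.radians(4.65),-np.radians(30)-(-x/1000)/.085]).as_matrix();B=N+nestR()@np.array([-6,0,-21])/1000
  print("top shift",x,[proj(i,B+Q@np.array(t)/1000)[1].round(1) for t in((0,0,86),(12,0,86))])
for u in(285,311,340):
  d=g[2:,u]-g[:-2,u];print(u,[(v+1,int(d[v])) for v in range(200,440) if abs(d[v])>18 and abs(d[v])==max(abs(d[v-2:v+3]))])
E
python3 nr.py w13; python3 nr.py w10; python3 nr.py w12
python3 - <<'E'
from h import *
print(delta([.6007,-.0592,.1289]))
E
```

```text
top shift -12 [np.float64(313.6), np.float64(332.4)]
top shift -9 [np.float64(318.4), np.float64(337.4)]
top shift -6 [np.float64(323.1), np.float64(342.3)]
top shift -3 [np.float64(327.9), np.float64(347.2)]
top shift 0 [np.float64(332.8), np.float64(352.2)]
top shift 3 [np.float64(337.7), np.float64(357.1)]
285 [(220, -19), (225, 23), (245, -19), (265, 20), (311, -22), (318, 35), (342, -24), (354, 79), (367, -53), (382, 52), (391, 76)]
311 [(220, -20), (224, 21), (311, -23), (318, 34), (342, -26), (354, 37), (361, 50), (367, -56), (378, -19), (382, 34), (391, 77), (404, -19), (407, 24)]
340 [(310, -20), (311, -20), (318, 34), (342, -25), (347, 33), (354, 66), (367, -44), (378, -20), (382, 26), (391, 77), (409, 29)]
top shift -12 [np.float64(311.1), np.float64(351.0)]
top shift -9 [np.float64(321.0), np.float64(361.6)]
top shift -6 [np.float64(331.1), np.float64(372.2)]
top shift -3 [np.float64(341.3), np.float64(382.9)]
top shift 0 [np.float64(351.6), np.float64(393.5)]
top shift 3 [np.float64(362.0), np.float64(404.0)]
285 [(208, -21), (240, 21), (307, -26), (363, 25), (428, 26), (440, -30)]
311 [(307, -28), (363, 27), (414, -25), (428, 27), (440, -31)]
340 [(307, -27), (364, 24), (428, 25), (440, -26)]
top shift -12 [np.float64(218.5), np.float64(235.6)]
top shift -9 [np.float64(222.8), np.float64(240.2)]
top shift -6 [np.float64(227.2), np.float64(244.9)]
top shift -3 [np.float64(231.6), np.float64(249.6)]
top shift 0 [np.float64(236.2), np.float64(254.4)]
top shift 3 [np.float64(240.8), np.float64(259.2)]
285 [(204, 19), (205, 19), (258, -26), (271, 28), (278, 29), (326, 39), (351, 28)]
311 [(222, 23), (223, 23), (258, -25), (270, 22), (278, 27), (326, 40), (353, 22)]
340 [(258, -26), (267, 30), (278, 20), (326, 37), (355, 28)]
[-6.16 -0.05 12.71]
```

```bash
python3 - <<'E'
from h import *
print(delta([.560,-.0615,.150]))
E
```

```text
[-2.08  0.06 10.6 ]
```

play_rows(
  moves=[
    {"claw": 0,"delta_pos": [0.5,0,2],"twist": 0},
    {"claw": 0,"delta_pos": [0.5,0,2],"twist": 0},
    {"claw": 0,"delta_pos": [0,0,5],"twist": 0},
    {"claw": 0,"delta_pos": [-1,0.05,8],"twist": 0},
    {"claw": 0,"delta_pos": [-2.1,0.05,10.6],"twist": 0},
    {"claw": 0,"delta_pos": [-2.1,0.05,10.6],"twist": 0},
  ],
)

```text
clock: 29.25
tcp_pos: [0.5594, -0.0613, 0.1495]
orientation: [-0.002, -0.04, 0.999, 0.001]
wrist_force: [-0.9, 0.2, 0.4]
finger_gap: -0.0001
```

play_rows(
  moves=[
    {"claw": 0,"delta_pos": [-0.5,0,0],"twist": 0},
    {"claw": 0,"delta_pos": [-1,0,0],"twist": 0},
    {"claw": 0,"delta_pos": [-1.3,0,0],"twist": 0},
    {"claw": 0,"delta_pos": [-1.3,0,0],"twist": 0},
  ],
)

```text
clock: 29.75
tcp_pos: [0.5735, -0.0608, 0.1519]
orientation: [0.001, -0.04, 0.999, -0.0]
wrist_force: [-0.8, 0.7, 0.8]
finger_gap: 0.0004
```

play_rows(
  moves=[
    {"claw": 0,"delta_pos": [-0.3,0,0],"twist": 0},
    {"claw": 0,"delta_pos": [-0.5,0,0],"twist": 0},
    {"claw": 0,"delta_pos": [-0.5,0,0],"twist": 0},
  ],
)

```text
clock: 30.12
tcp_pos: [0.5776, -0.0603, 0.1513]
orientation: [-0.001, -0.04, 0.999, 0.0]
wrist_force: [-1.8, -0.9, 1.8]
finger_gap: -0.0001
```

play_rows(
  moves=[
    {"claw": 0,"delta_pos": [-0.2,0,0],"twist": 0},
    {"claw": 0,"delta_pos": [-0.3,0,0],"twist": 0},
    {"claw": 0,"delta_pos": [-0.3,0,0],"twist": 0},
  ],
)

```text
clock: 30.5
tcp_pos: [0.5811, -0.06, 0.1514]
orientation: [0.0, -0.04, 0.999, 0.0]
wrist_force: [-2.3, -0.7, 2.6]
finger_gap: -0.0001
```

play_rows(
  moves=[
    {"claw": 0,"delta_pos": [-0.2,0,0],"twist": 0},
    {"claw": 0,"delta_pos": [-0.3,0,0],"twist": 0},
    {"claw": 0,"delta_pos": [-0.3,0,0],"twist": 0},
  ],
)

```text
clock: 30.88
tcp_pos: [0.5837, -0.0598, 0.1514]
orientation: [-0.0, -0.04, 0.999, -0.0]
wrist_force: [-4.8, -0.1, 3.3]
finger_gap: 0.0
```

play_rows(
  moves=[
    {"claw": 0,"delta_pos": [-0.2,0,0],"twist": 0},
    {"claw": 0,"delta_pos": [-0.3,0,0],"twist": 0},
    {"claw": 0,"delta_pos": [-0.3,0,0],"twist": 0},
  ],
)

```text
clock: 31.25
tcp_pos: [0.5863, -0.0596, 0.1515]
orientation: [-0.001, -0.04, 0.999, -0.0]
wrist_force: [-7.2, -0.8, 5.9]
finger_gap: 0.0003
```

play_rows(
  moves=[
    {"claw": 0,"delta_pos": [0.15,0,0],"twist": 0},
    {"claw": 0,"delta_pos": [0.3,0,0],"twist": 0},
    {"claw": 0,"delta_pos": [0.3,0,0],"twist": 0},
  ],
)

```text
clock: 31.62
tcp_pos: [0.5841, -0.0597, 0.1509]
orientation: [-0.0, -0.04, 0.999, 0.0]
wrist_force: [-1.5, -0.2, -0.5]
finger_gap: -0.0001
```

play_rows(
  moves=[
    {"claw": 0,"delta_pos": [0.15,0,0],"twist": 0},
    {"claw": 0,"delta_pos": [0.3,0,0],"twist": 0},
    {"claw": 0,"delta_pos": [0.3,0,0],"twist": 0},
  ],
)

```text
clock: 32.0
tcp_pos: [0.5815, -0.0601, 0.1517]
orientation: [0.001, -0.04, 0.999, -0.0]
wrist_force: [0.1, -0.4, 0.5]
finger_gap: 0.0002
```

play_rows(
  moves=[
    {"claw": 0,"delta_pos": [0.15,0,0],"twist": 0},
    {"claw": 0,"delta_pos": [0.3,0,0],"twist": 0},
    {"claw": 0,"delta_pos": [0.3,0,0],"twist": 0},
  ],
)

```text
clock: 32.38
tcp_pos: [0.5779, -0.0603, 0.1514]
orientation: [0.0, -0.04, 0.999, 0.0]
wrist_force: [0.1, -0.1, -0.2]
finger_gap: -0.0001
```

play_rows(
  moves=[
    {"claw": 0,"delta_pos": [0.3,0,0],"twist": 0},
    {"claw": 0,"delta_pos": [0.6,0,0],"twist": 0},
    {"claw": 0,"delta_pos": [0.6,0,0],"twist": 0},
  ],
)

```text
clock: 32.75
tcp_pos: [0.5718, -0.0607, 0.1514]
orientation: [-0.0, -0.04, 0.999, 0.0]
wrist_force: [-0.3, 0.1, 0.8]
finger_gap: 0.0002
```

play_rows(
  moves=[
    {"claw": 0,"delta_pos": [2,0,0],"twist": 0},
    {"claw": 0,"delta_pos": [3,0,-5],"twist": 0},
    {"claw": 0,"delta_pos": [3.5,0,-10.5],"twist": 0},
    {"claw": 5,"delta_pos": [3.5,0,-10.5],"twist": 0},
    {"claw": 8.5,"delta_pos": [3.5,0,-10.5],"twist": 0},
  ],
)

```text
clock: 33.38
tcp_pos: [0.5373, -0.0636, 0.2564]
orientation: [0.0, -0.04, 0.999, -0.0]
wrist_force: [0.8, 0.6, 0.4]
finger_gap: 0.0356
```

```bash
python3 look.py w14 module_center jaw cover knob_grip; python3 nr.py w14
```

```text
33.375 [ 0.5373 -0.0636  0.2564] [-0.266  0.24   0.009  1.339  0.    -0.347] [[-0.997, -0.081, -0.001], [-0.081, 0.997, 0.0], [0.001, 0.0, -1.0]]
module_center [([266.0, 334.0, 359.0, 361.0], 0.96)]
jaw [([279.0, 354.0, 341.0, 371.0], 0.75)]
cover [([138.0, 287.0, 252.0, 388.0], 0.78), ([279.0, 354.0, 340.0, 371.0], 0.62)]
knob_grip [([163.0, 285.0, 202.0, 314.0], 0.89)]
top shift -12 [np.float64(317.4), np.float64(336.3)]
top shift -9 [np.float64(322.1), np.float64(341.2)]
top shift -6 [np.float64(326.9), np.float64(346.2)]
top shift -3 [np.float64(331.7), np.float64(351.1)]
top shift 0 [np.float64(336.6), np.float64(356.1)]
top shift 3 [np.float64(341.5), np.float64(361.0)]
285 [(222, -20), (227, 23), (268, 20), (313, -23), (335, 41), (358, 74), (370, -57), (385, 31), (394, 77)]
311 [(222, -19), (227, 24), (313, -24), (335, 38), (355, -26), (363, 52), (370, -58), (380, -21), (385, 35), (394, 76), (409, 19)]
340 [(313, -24), (335, 39), (357, 49), (370, -38), (380, -21), (385, 30), (394, 75), (407, -21), (411, 30)]
```

play_rows(
  moves=[
    {"claw": 8.5,"delta_pos": [-6,0,-2],"twist": 0},
    {"claw": 8.5,"delta_pos": [-6,0,-2],"twist": 0},
    {"claw": 8.5,"delta_pos": [-6,0,-2],"twist": 0},
    {"claw": 8.5,"delta_pos": [-6,0,-2],"twist": 0},
  ],
)

```text
clock: 34.12
tcp_pos: [0.5961, -0.0587, 0.2762]
orientation: [-0.0, -0.04, 0.999, 0.0]
wrist_force: [-0.3, -0.0, 0.6]
finger_gap: 0.0849
```

```bash
python3 look.py w15 module_center jaw; python3 nr.py w15
```

```text
34.125 [ 0.5961 -0.0587  0.2762] [-0.232  0.356  0.216  1.431  0.    -0.313] [[-0.997, -0.08, -0.0], [-0.08, 0.997, 0.0], [0.0, 0.0, -1.0]]
module_center [([253.0, 236.0, 364.0, 283.0], 0.58)]
jaw [([278.0, 274.0, 339.0, 296.0], 0.66)]
top shift -12 [np.float64(221.0), np.float64(238.4)]
top shift -9 [np.float64(225.4), np.float64(243.2)]
top shift -6 [np.float64(229.9), np.float64(248.0)]
top shift -3 [np.float64(234.4), np.float64(252.8)]
top shift 0 [np.float64(239.1), np.float64(257.7)]
top shift 3 [np.float64(243.7), np.float64(262.5)]
285 [(205, 20), (267, -23), (277, 19), (281, 31), (329, 40), (354, 27)]
311 [(266, -23), (281, 28), (329, 40), (356, 24)]
340 [(266, -21), (273, 37), (281, 20), (329, 40), (358, 27)]
```

```bash
python3 - <<'E'
from h import *
import pickle
N=np.array([.6335,-.0565,.113])
L={n:pickle.load(open(f"pics/{n}.pkl","rb")) for n in("w8","w13","w14")}
for n,v in(("w8",405),("w13",367.5),("w14",370.5)):
  xs=np.arange(10,35,.2);r=[proj(L[n],N+nestR()@np.array([x,0,-21])/1000)[1] for x in xs];print(n,"jaw back x",np.interp(v,r,xs).round(1))
# lean estimate w14/w15
a,b=[pickle.load(open(f"pics/{n}.pkl","rb")) for n in("w14","w15")]
g=cv2.cvtColor(cv2.imread("pics/w15.png"),cv2.COLOR_BGR2GRAY).astype(int);print(g[228:284:2,311].tolist())
x,e=tri([(a,311,335),(b,309,237.5)]);print("near top edge nest",(nestR().T@(x-N)*1e3).round(1),e)
print(get_state()["clock"],get_state()["wrist_force"])
E
```

```text
w8 jaw back x 18.6
w13 jaw back x 23.1
w14 jaw back x 23.0
[79, 78, 78, 77, 75, 92, 99, 99, 99, 99, 99, 100, 100, 99, 92, 79, 78, 77, 76, 64, 44, 40, 40, 54, 60, 60, 63, 91]
near top edge nest [-7.  -0.4 65.1] 0.00071418579409247
34.275 [-0.02539844  0.02633968 -0.31309554]
```

```bash
python3 -c "
from workcell import env
print(env.hand_in())"
```

```text
the job is handed in; nothing more can be done
None
```

I opened the cover, let its knob drop into the second hole, and pressed the circuit module home between the jaws with its board towards the sprung jaw. I handed the job in at 34.3 s, with the gripper clear and no force on the wrist.

- **Cover:** I pulled the knob about 11 mm and slid the cover 96 mm to its stop. The pin did not hold on the first try, so I let go of the knob and gripped it again. It then blocked a sideways push of about 8 N, after 3–4 mm of play.
- **Module:** The tool could not be tilted, so I gripped the module across its width, not across x as suggested. I tipped it to 30° against the far edge of the rack. The force eased about 5 mm before the floor, which fits the snap, and the module then stopped hard at about 37 N. A pull test (8 N on the wrist) moved it only 1.5 mm.
- **Problem after release:** The module sat about 4.5° too far over towards the robot. I nudged its top back with closed fingers (up to about 7 N) and backed off slowly.
- **Last check:** Its top edge is now within about 1 mm of where it should be in x, y and height.
- **Disagreement:** From the images the jaw opening reads about 4.4 mm, where about 2 mm is expected for a jaw closed in the groove. The edge I measured from was unclear. I took the jaw as seated because of the module's height, the snap and the pull test, but I did not see it directly.
- **Other things:** The last detections put the plain plate, bottle and screwdriver where they started in both fixed views. The spool showed only in the side view, also unmoved.

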